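Load the paint shaker and clip its hold-down plate shut

TASK

Get the paint shaker ready to run: stand every paint tin upright in its tray, one to a cell, then lower the hinged hold-down plate gently onto its stop without letting it slam. Then lock the plate down by pushing an orange spring clip sideways into the groove of each of the two posts until it snaps fully home. Leave the mug, the bottle and the brush where they are.

Things in the scene. Friction and masses are not known exactly. Their poses are not given: they have to be found in the camera images.
- shaker: Blue bench-top orbital paint shaker, fixed, 235 x 300 mm. Origin on the table under its tray's centre; x from its front (control panel) to the hinge at the back, y to its left, z up. Rubber-floored tray 65 mm above the table, 148 mm (x) by 184 mm (y) inside, steel rim 12 mm over the floor. A steel post stands beside it left and right, at x -65, y +-125 mm.
- plate (a joint): Angle of the clear, yellow-edged hold-down plate, rad: 0 = down on its stop (shoulders of the post sleeves), 1.57 = upright over the shaker's back, 1.85 = end stop, leaning back. 190 mm from hinge to front edge, 294 mm wide, 6 mm thick, 0.4 kg. Friction keeps it at any angle: about 3 N at the front edge moves it when upright, 1 N near closed.
- plate_hinge (a point): Middle of the plate's hinge axis (along the shaker's y), 123.5 mm above the table, 100 mm behind the shaker's origin; axes as the shaker's. The plate's mid plane passes through it. When down, the plate's upper face is 126.5 mm above the table and the posts stand up through 30 mm wide notches in its sides. When upright, its upper face looks away from the robot.
- plate_rail (a point): Centre of the upper face of the black rail on the plate's front edge (its handle): 120 mm long, 190 to 215 mm from the hinge axis, 14 mm thick (4 mm proud of the plate on both faces). The point is 202.5 mm from the hinge and 7 mm over the plate's mid plane, and moves with the plate. Open, push it from behind towards the robot and then down; closed, press on it.
- cell_fl (a point): Centre of the floor of the front left cell of the tray (left as seen from the robot), 65 mm above the table; axes as the shaker's. The cell is 72 mm (x) by 90 mm (y); between cells are dividers 4 mm thick and 8 mm high.
- cell_fr (a point): Centre of the floor of the front right cell of the tray (left as seen from the robot), 65 mm above the table; axes as the shaker's. The cell is 72 mm (x) by 90 mm (y); between cells are dividers 4 mm thick and 8 mm high.
- cell_bl (a point): Centre of the floor of the back left cell of the tray (left as seen from the robot), 65 mm above the table; axes as the shaker's. The cell is 72 mm (x) by 90 mm (y); between cells are dividers 4 mm thick and 8 mm high.
- cell_br (a point): Centre of the floor of the back right cell of the tray (left as seen from the robot), 65 mm above the table; axes as the shaker's. The cell is 72 mm (x) by 90 mm (y); between cells are dividers 4 mm thick and 8 mm high.
- groove_l (a point): Centre of the brass-coloured groove round the left post, on its axis, 133.5 mm above the table; axes as the shaker's. Groove 16 mm in diameter, 125 to 142 mm above the table; the post below and its head above (top at 153 mm) are 24 mm in diameter. With the plate down, the plate's upper face (126.5 mm) is just over the groove's lower edge, so a clip can slide in along the plate.
- groove_r (a point): Centre of the brass-coloured groove round the right post, on its axis, 133.5 mm above the table; axes as the shaker's. Groove 16 mm in diameter, 125 to 142 mm above the table; the post below and its head above (top at 153 mm) are 24 mm in diameter. With the plate down, the plate's upper face (126.5 mm) is just over the groove's lower edge, so a clip can slide in along the plate.
- clip_a: The first of two equal orange spring clips, 87 mm long, 44 mm wide, 10 mm thick, 64 g, lying flat, grip block up. Origin on the underside below the bore; x points out of the open mouth, z up. Grip block at the back: x -64 to -28 mm, 20 mm wide (y), 34 mm tall from the underside; take it across its width. Two sprung steel jaws in front reach x = +23 mm.
- clip_a_bore (a point): Centre of clip a's bore at half thickness, 5 mm over its underside; axes as the clip's. The jaws flare to about 40 mm at the tips and are 11 mm apart at the narrowest. Pushed mouth first and level onto a groove with about 15 N they spread and snap round it; home, this point is on the post's axis. They do not pass over the 24 mm post or head.
- clip_b: The second of two equal orange spring clips, 87 mm long, 44 mm wide, 10 mm thick, 64 g, lying flat, grip block up. Origin on the underside below the bore; x points out of the open mouth, z up. Grip block at the back: x -64 to -28 mm, 20 mm wide (y), 34 mm tall from the underside; take it across its width. Two sprung steel jaws in front reach x = +23 mm.
- clip_b_bore (a point): Centre of clip b's bore at half thickness, 5 mm over its underside; axes as the clip's. The jaws flare to about 40 mm at the tips and are 11 mm apart at the narrowest. Pushed mouth first and level onto a groove with about 15 N they spread and snap round it; home, this point is on the post's axis. They do not pass over the 24 mm post or head.
- tin_pink: Closed round paint tin with pink label and lid, 60 mm in diameter, 52 mm tall, 0.15 to 0.31 kg, standing. Origin at the centre of its base, z up. Two to four of the four tins are there; None if absent.
- tin_orange: Closed round paint tin with orange label and lid, 60 mm in diameter, 52 mm tall, 0.15 to 0.31 kg, standing. Origin at the centre of its base, z up. Two to four of the four tins are there; None if absent.
- tin_green: Closed round paint tin with green label and lid, 60 mm in diameter, 52 mm tall, 0.15 to 0.31 kg, standing. Origin at the centre of its base, z up. Two to four of the four tins are there; None if absent.
- tin_violet: Closed round paint tin with violet label and lid, 60 mm in diameter, 52 mm tall, 0.15 to 0.31 kg, standing. Origin at the centre of its base, z up. Two to four of the four tins are there; None if absent.
- tin_mat: Cork mat, fixed, 220 x 200 mm and 3 mm thick, on which the tins stand at the start, to the left or right of the shaker. Origin at the centre of its underside.
- clip_mat: Green mat, fixed, 220 x 200 mm and 3 mm thick, on which the clips lie at the start, on the other side. Origin at the centre of its underside.
- mug: Blue mug, 80 mm wide, 95 mm tall: to be left alone. Origin under its centre.
- varnish: Amber bottle, 60 mm wide, 150 mm tall: to be left alone. Origin under its centre.
- brush: Paint brush lying behind the shaker: to be left alone. Origin under its middle.

How it is judged:
By the outcome, as a careful person would: the job done as asked, in the order asked, and still so for the second after the job is handed in, with the robot touching nothing.
Of tin_pink, tin_orange, tin_green, tin_violet only 2 to 4 are there at a start; the rules pass over those that are not, and their reading is None.
At some moment in a run one of clip_a, clip_b may be knocked a few centimetres aside while the robot is not near it.
Once in a run the grip may slacken for a moment while it holds something.
It also fails if it takes over 210 s, if anything falls off the work surface, if the arm or the gripper's body presses on something with over 40 N, if the wrist force passes 120 N, or if a joint passes its speed limit or range.

ROBOT

A 6-joint arm with a two-finger parallel gripper is mounted at the origin on the work surface. World frame = base frame: x ahead of the robot, y to its left, z up, the work surface at z = 0. Lengths are in m, angles in rad, forces in N, time in s.
With the tool pointing down it reaches from about 0.225 to 0.875 m from the base axis. Payload 3.4 kg.
Tool frame: the origin (TCP) lies at the very end of the fingers, on their centre line; the grasp point (between the pads) lies 19 mm behind it; z points along the fingers, y is the line along which they close (so a half turn about z gives the same grasp; the last joint's range is limited). The gripper opens to 85 mm and grips with 20 to 120 N. Pads are 22 mm wide; open, the fingers measure 114 mm over their backs; the gripper's body (76 mm by 85 mm) begins 54 mm behind the grasp point. The pads swing forward as they close: fully open they stand 13 mm farther back than shut.
Start: joints at [-1.385, 0.276, 1.505, -0, 1.361, -0.121], TCP at [0.174, -0.548, 0.231] pointing down, gripper open.
Joint ranges: [-2.89, 2.89], [-0.75, 2.08], [0.22, 2.7], [-1.18, 4.32], [0.11, 2.71], [-2.7, 2.7]. Speed limits (rad/s): [2.57, 2.57, 3.14, 3.14, 3.14, 3.14].

INTERFACE

Orientations are given as a unit quaternion [w, x, y, z].
In Python, from rig import get_state, optics, sign_off gives the robot as it stands.
- The arm moves only by the tool send_rows, never from a script. Its argument "increments" is a list of rows, each an object with "gripper": the gripper's target within -1 to 1 (shut at 1, half-way at 0, fully open at -1); "linear": the shift along the world's x, y, z in m, a list of three; "delta_rot": the turn, a rotation vector about the world's x, y, z in rad, a list of three. In form: [{"gripper": gripper, "linear": [dx, dy, dz], "delta_rot": [rx, ry, rz]}, ...]. A call has 1 to 8 rows; each row is the pose to reach, as a shift and turn from the pose commanded when the call began; what a row does not reach only later rows make up. A row lasts 1/10 s, in which the tool goes at most 50 mm and 8.59 degrees, less where a joint would pass 70% of its speed; a pose out of reach is approached as far as the arm can. A call with a gripper value outside its range is refused whole. The fingers move at their own pace and stop on an object; "newtons" is the grip in N (left out, the last holds). Time passes only in rows, so rows that repeat a pose let the fingers close. It gives the time, the measured TCP pose, the force, the opening and the grip force at its end, in the units of the state.
- get_state(): the state, without advancing time (a new reading comes with each control period).
- optics.get_image(name): name is "scene" or "side" or "wrist"; returns a dict with "pixels" (384x512x3 uint8, blue, green, red), "K" (3x3 intrinsics, pixels), "rvec" (rotation vector, rad) and "tvec" (3), from world to camera coordinates, as OpenCV has them; the wrist camera has in their place "T_tool_cam" (4x4, takes a point from camera to tool coordinates, whose origin is the TCP and whose axes are the flange's). Camera axes: x right, y down, z forward; pixel columns grow to the right and rows downward; lengths in m; the calibration is good to about 2 mm. A picture is of the moment at which its call begins: read the wrist's pose just before it. There is no depth.
- sign_off(): hands the job in; it is judged then, once.
The state is a dict: "clock": time; "qpos": joint angles; "qd": joint speeds; "effort": joint torques, N m; "position": TCP position; "ee_rot": TCP orientation; "contact_force": force on the tool from outside, world axes, zero at the start; "moment": the same for the moment, N m; "width": finger opening in m; "gripper_force": force on a finger pad.
Only numpy, scipy, OpenCV 4.12 (cv2) and the standard library are available. Lean on these libraries where they do the work, as an engineer would, in place of code of your own. Each camera call takes 0.05 s, during which the arm holds its last target. There are 200 camera calls.

## Working session

There is one attempt and no reset: what is moved stays moved. The work goes in short steps, Python scripts to look and compute and a tool call to move; the robot and the scene stay as the last step left them, time stands still between calls to the robot, and variables do not carry over. Pictures are saved under pics/ and viewed, at most 14 in all, crops included, and the job is handed in when it is done.

Besides the shell and the picture viewer there is one more tool, called after "Emit:" as name([rows], argument=value, ...), one row to a line, values as JSON. send_rows: Moves the arm, as the interface text tells. Its arguments: {"type":"object","properties":{"increments":{"type":"array"},"newtons":{"type":"number"}},"required":["increments"]}

```bash
mkdir -p pics; ls
cat > h.py <<'E'
import numpy as np, cv2
from rig import get_state, optics, sign_off
from scipy.spatial.transform import Rotation as R
def rot(q): return R.from_quat([q[1],q[2],q[3],q[0]]).as_matrix()
def grab(n):
    s=get_state(); im=optics.get_image(n)
    K=np.array(im["K"],float)
    if n=="wrist":
        T=np.eye(4);T[:3,:3]=rot(s["ee_rot"]);T[:3,3]=s["position"]
        W=T@np.array(im["T_tool_cam"]); C=W[:3,3];Rcw=W[:3,:3]
    else:
        Rm=cv2.Rodrigues(np.array(im["rvec"],float))[0]; Rcw=Rm.T; C=-Rcw@np.array(im["tvec"],float).ravel()
    return dict(px=np.array(im["pixels"]),K=K,C=C,R=Rcw)
def ray(v,p):
    d=v["R"]@np.linalg.inv(v["K"])@np.array([p[0],p[1],1.]); return d/np.linalg.norm(d)
def onz(v,p,z):
    d=ray(v,p); return v["C"]+d*(z-v["C"][2])/d[2]
def tri(v1,p1,v2,p2):
    A=[];b=[]
    for v,p in((v1,p1),(v2,p2)):
        d=ray(v,p);P=np.eye(3)-np.outer(d,d);A.append(P);b.append(P@v["C"])
    return np.linalg.lstsq(np.vstack(A),np.hstack(b),rcond=None)[0]
def proj(v,X):
    c=v["R"].T@(np.array(X)-v["C"]);c=v["K"]@c;return c[:2]/c[2]
def save(v,n,s=1.5): cv2.imwrite("pics/%s.png"%n,cv2.resize(v["px"],None,fx=s,fy=s))
E
python3 - <<'E'
from h import *
for n in("scene","side"):
    v=grab(n);save(v,n+"0");print(n,v["C"].round(3),v["R"][:,2].round(2))
v=grab("wrist");save(v,"wrist0");print(v["C"].round(3),v["R"].round(2),v["K"])
print(get_state())
E
```

```text
pics
scene [ 1.04  -0.676  1.345] [-0.3   0.46 -0.84]
side [0.476 0.822 1.019] [ 0.09 -0.67 -0.74]
[ 0.252 -0.522  0.373] [[ 0.3  -0.9  -0.31]
 [-0.95 -0.29 -0.1 ]
 [-0.    0.32 -0.95]] [[277.29703123   0.         258.68391573]
 [  0.         277.29703123 187.13704663]
 [  0.           0.           1.        ]]
{'clock': 0.15, 'qpos': array([-1.38500794e+00,  2.76446400e-01,  1.50583448e+00,  6.65092339e-06,
        1.36069607e+00, -1.21019308e-01]), 'qd': array([-4.79839631e-05, -3.38169879e-03, -2.08303484e-03, -1.14668955e-03,
        1.85736696e-03,  3.33695518e-04]), 'effort': array([ 8.62129655e-04, -4.17143977e+01, -2.46032667e+01, -1.04565490e-04,
        7.67051009e-03,  1.56584761e-06]), 'position': array([ 0.17357391, -0.54776808,  0.23064345]), 'ee_rot': array([-6.91887182e-04,  9.88256556e-01,  1.52802162e-01, -1.91607242e-05]), 'contact_force': array([ 0.19746734, -0.9189051 ,  0.00366611]), 'moment': array([ 0.01234489, -0.01077536, -0.02155808]), 'gripper_force': 0.0, 'width': 0.08540714888616431}
```

View pics/scene0.png

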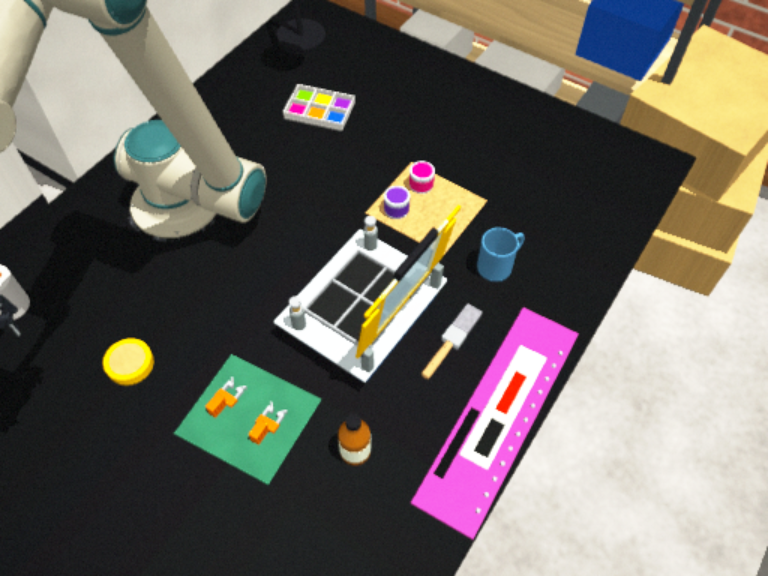

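View pics/side0.png

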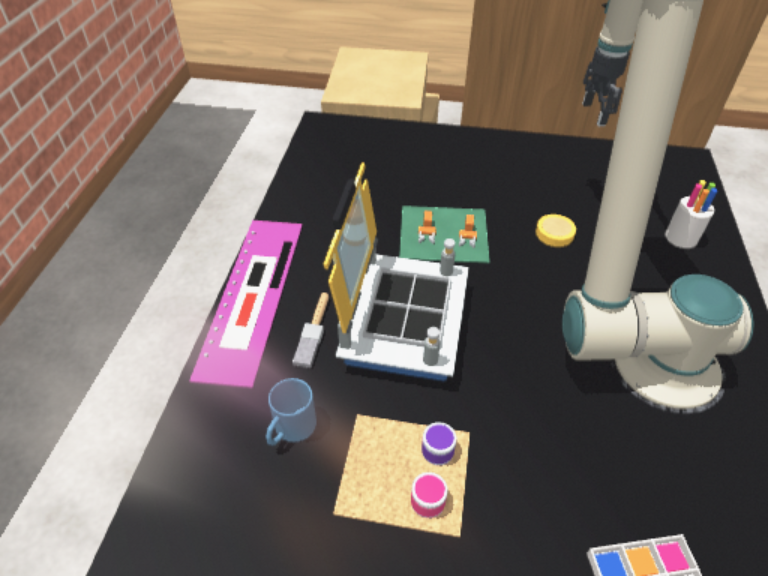

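The scene shows two tins (pink, about (422,177), and violet, (397,203), in the scene picture), both clips on the green mat with mouths towards the shaker's side, and the plate near upright. Next I'll measure by colour and look at an enlarged shaker.

```bash
cat >> h.py <<'E'
def blobs(v,lo,hi,amin=15,roi=None):
    hsv=cv2.cvtColor(v["px"],cv2.COLOR_BGR2HSV); m=cv2.inRange(hsv,np.array(lo),np.array(hi))
    if roi is not None:
        k=np.zeros_like(m);x0,y0,x1,y1=roi;k[y0:y1,x0:x1]=255;m&=k
    n,l,st,c=cv2.connectedComponentsWithStats(m)
    return m,[(st[i,4],c[i].round(1),st[i,:4]) for i in range(1,n) if st[i,4]>=amin]
E
python3 - <<'E'
from h import *
S=grab("scene");D=grab("side")
print("scene")
for nm,v,roi in(("scene",S,(100,100,340,330)),("side",D,(200,120,340,360))):
    for c,lo,hi in(("pink",(160,120,80),(175,255,255)),("vio",(125,100,50),(145,255,255)),("or",(5,170,120),(16,255,255)),("green",(60,80,40),(90,255,255)),("cork",(12,60,120),(24,160,255))):
        print(nm,c,[(b[0],b[1].tolist(),b[2].tolist()) for b in blobs(v,lo,hi,20,roi)[1]])
a=cv2.resize(S["px"][125:265,170:315],None,fx=2.7,fy=2.7,interpolation=cv2.INTER_CUBIC)
b=cv2.resize(D["px"][105:265,205:325],None,fx=3,fy=3,interpolation=cv2.INTER_CUBIC)
h=max(a.shape[0],b.shape[0]);o=np.zeros((h,a.shape[1]+b.shape[1],3),np.uint8);o[:a.shape[0],:a.shape[1]]=a;o[:b.shape[0],a.shape[1]:]=b
cv2.imwrite("pics/c1.png",o);print(a.shape,b.shape)
E
```

```text
scene
scene pink [(np.int32(99), [280.3, 123.3], [273, 117, 16, 11])]
scene vio [(np.int32(106), [264.2, 129.8], [258, 125, 14, 10]), (np.int32(92), [263.6, 140.2], [256, 135, 17, 10])]
scene or [(np.int32(62), [144.8, 272.0], [138, 266, 13, 12]), (np.int32(284), [236.2, 291.4], [226, 280, 21, 21]), (np.int32(61), [173.7, 289.8], [166, 284, 18, 12])]
scene green [(np.int32(95), [106.8, 102.7], [100, 100, 18, 8]), (np.int32(305), [167.7, 128.0], [159, 113, 18, 32]), (np.int32(28), [153.1, 123.5], [146, 118, 14, 9]), (np.int32(37), [113.5, 136.6], [104, 134, 21, 5]), (np.int32(4081), [165.6, 279.4], [115, 236, 100, 88])]
scene cork [(np.int32(49), [267.0, 116.7], [259, 108, 17, 17]), (np.int32(299), [287.0, 131.6], [268, 115, 38, 32]), (np.int32(187), [310.5, 142.7], [297, 125, 28, 44]), (np.int32(239), [265.0, 146.3], [243, 128, 50, 34]), (np.int32(27), [278.4, 148.4], [275, 144, 8, 10]), (np.int32(139), [290.7, 239.7], [281, 227, 21, 26])]
side pink [(np.int32(280), [286.0, 325.6], [277, 317, 19, 18]), (np.int32(112), [283.6, 339.0], [274, 329, 23, 16])]
side vio [(np.int32(229), [292.7, 291.1], [284, 284, 18, 16]), (np.int32(106), [290.9, 304.2], [282, 297, 21, 12])]
side or [(np.int32(21), [284.6, 148.9], [283, 147, 5, 5]), (np.int32(26), [312.3, 151.2], [310, 148, 6, 7])]
side green [(np.int32(1538), [295.1, 155.8], [266, 137, 60, 38])]
side cork [(np.int32(583), [234.6, 168.5], [218, 120, 33, 99]), (np.int32(123), [213.2, 205.1], [208, 195, 11, 21]), (np.int32(4485), [264.7, 317.2], [222, 276, 91, 82])]
(378, 392, 3) (480, 360, 3)
```

View pics/c1.png

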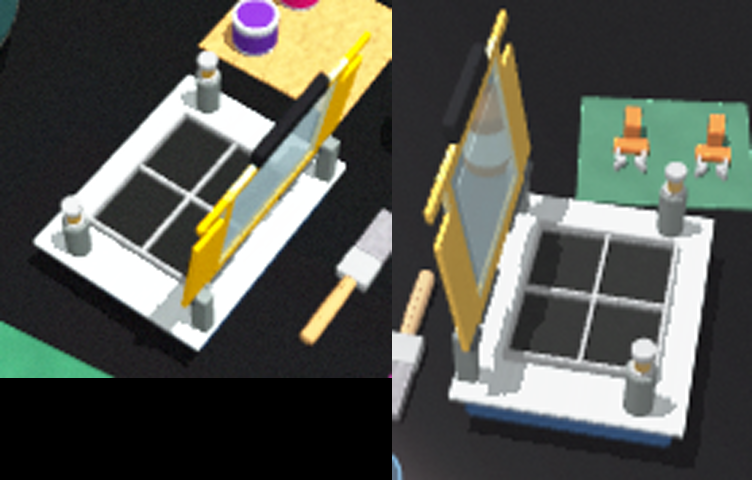

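Run:
```python
from h import *
S=grab("scene");D=grab("side")
pts=dict(postL=((246.7,147.2),(288.7,220.7)),postR=((196.7,200.9),(299.7,161.7)),cross=((240.4,198.3),(273,204)),
rail=((277.4,169.1),(228.3,133.3)),vio=((264.2,129.8),(292.7,291.1)),pink=((280.3,117.3),(286,325.6)))
r={k:tri(S,a,D,b) for k,(a,b) in pts.items()}
for k in r: print(k,r[k].round(4))
L,Rr=r["postL"],r["postR"]; d=L-Rr; print("post sep",np.linalg.norm(d[:2]),"yaw",np.degrees(np.arctan2(-d[0],d[1])))
for n,p in(("clip1",((144.8,272)))
,("clip2",((173.7,289.8)))): print(n,onz(S,p,.025))
for p in((284.6,148.9),(312.3,151.2)): print("side",onz(D,p,.03))
# mats
for nm,v,p in(("green",S,(165.6,279.4)),("green",D,(295.1,155.8)),("cork",D,(264.7,317.2))): print(nm,onz(v,p,.003))
```

```text
postL [0.491  0.1134 0.1513]
postR [ 0.4814 -0.1345  0.1513]
cross [ 0.55   -0.0133  0.0685]
rail [ 0.6817 -0.0204  0.3297]
vio [0.4556 0.2756 0.0555]
pink [0.4638 0.3687 0.0401]
post sep 0.24812652045355052 yaw -2.223875905675665
clip1 [ 0.44781291 -0.3608216   0.025     ]
clip2 [ 0.55401228 -0.357247    0.025     ]
side [ 0.54279116 -0.33101897  0.03      ]
side [ 0.43852975 -0.3353947   0.03      ]
green [ 0.50517229 -0.33955245  0.003     ]
green [ 0.50067901 -0.32936412  0.003     ]
cork [0.5215361 0.3363833 0.003    ]
```

Posts come out at z≈0.151 (told 0.153), 248 mm apart (told 250); shaker origin ≈(0.551,−0.013), yaw ≈−2.2°. Moving to the tins.

Emit:
send_rows([
  {"gripper": -1,"linear": [0.05,0.05,0.02],"delta_rot": [0,0,0.14]},
  {"gripper": -1,"linear": [0.07,0.1,0.04],"delta_rot": [0,0,0.28]},
  {"gripper": -1,"linear": [0.09,0.15,0.07],"delta_rot": [0,0,0.42]},
  {"gripper": -1,"linear": [0.11,0.2,0.07],"delta_rot": [0,0,0.56]},
  {"gripper": -1,"linear": [0.13,0.25,0.07],"delta_rot": [0,0,0.7]},
  {"gripper": -1,"linear": [0.15,0.3,0.07],"delta_rot": [0,0,0.84]},
  {"gripper": -1,"linear": [0.16,0.35,0.07],"delta_rot": [0,0,0.98]},
  {"gripper": -1,"linear": [0.17,0.4,0.07],"delta_rot": [0,0,1.12]},
])

```text
clock: 1.15
position: [0.3319, -0.1958, 0.3011]
ee_rot: [0.001, 0.754, 0.656, 0.0]
contact_force: [1.1, 0.7, -0.2]
width: 0.0849
gripper_force: 0.0
```

Emit:
send_rows([
  {"gripper": -1,"linear": [0.02,0.05,0],"delta_rot": [0,0,0.14]},
  {"gripper": -1,"linear": [0.03,0.1,0],"delta_rot": [0,0,0.14]},
  {"gripper": -1,"linear": [0.05,0.15,0],"delta_rot": [0,0,0.14]},
  {"gripper": -1,"linear": [0.06,0.2,0],"delta_rot": [0,0,0.14]},
  {"gripper": -1,"linear": [0.07,0.25,0],"delta_rot": [0,0,0.14]},
  {"gripper": -1,"linear": [0.08,0.3,0],"delta_rot": [0,0,0.14]},
  {"gripper": -1,"linear": [0.09,0.35,0],"delta_rot": [0,0,0.14]},
  {"gripper": -1,"linear": [0.1,0.4,0],"delta_rot": [0,0,0.14]},
])

```text
clock: 1.95
position: [0.4287, 0.1914, 0.3011]
ee_rot: [0.0, 0.708, 0.706, 0.0]
contact_force: [0.3, 0.1, -0.0]
width: 0.0852
gripper_force: 0.0
```

```bash
cat >> h.py <<'E'
def tins(v):
    o={}
    for c,lo,hi in(("pink",(160,110,60),(176,255,255)),("vio",(122,100,40),(148,255,255))):
        m,b=blobs(v,lo,hi,100)
        if not b: continue
        # lid: the biggest blob
        b=max(b,key=lambda t:t[0]); o[c]=(b[1],b[0],b[2].tolist())
    return o
E
python3 - <<'E'
from h import *
import pickle
v=grab("wrist");save(v,"w1");pickle.dump(v,open("w1.pkl","wb"))
print(get_state()["position"])
for k,t in tins(v).items(): print(k,t,onz(v,t[0],.055))
E
```

```text
[0.43004398 0.19946208 0.30074331]
pink (array([286.2,  11.7]), np.int32(953), [266, 0, 42, 28]) [0.46250783 0.36921556 0.055     ]
vio (array([278.8,  91.6]), np.int32(1175), [260, 72, 38, 40]) [0.45536616 0.27708212 0.055     ]
```

View pics/w1.png

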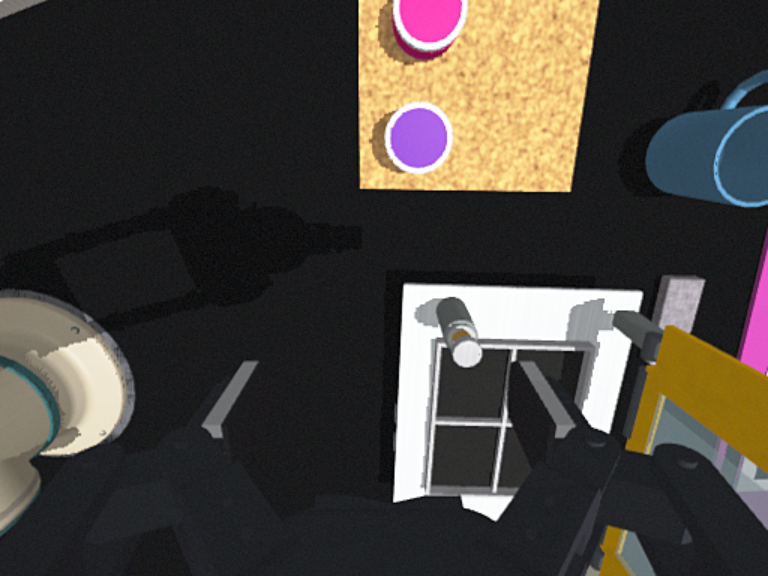

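Emit:
send_rows([
  {"gripper": -1,"linear": [0.015,0.05,0],"delta_rot": [0,0,0]},
  {"gripper": -1,"linear": [0.03,0.08,0],"delta_rot": [0,0,0]},
  {"gripper": -1,"linear": [0.03,0.08,0],"delta_rot": [0,0,0]},
  {"gripper": -1,"linear": [0.03,0.08,0],"delta_rot": [0,0,0]},
  {"gripper": -1,"linear": [0.03,0.08,0],"delta_rot": [0,0,0]},
])

```text
clock: 2.5
position: [0.4583, 0.2682, 0.3008]
ee_rot: [0.0, 0.709, 0.705, -0.001]
contact_force: [0.3, -0.6, 0.5]
width: 0.0854
gripper_force: 0.0
```

Run:
```python
from h import *
import pickle
w=pickle.load(open("w1.pkl","rb"))
v=grab("wrist");print(get_state()["position"]);a=tins(w);b=tins(v)
for k in b: print(k,b[k],onz(v,b[k][0],.055), tri(w,a[k][0],v,b[k][0]) if k in a else "")
```

```text
[0.45831132 0.26804393 0.30096634]
pink (array([258.2,  73.3]), np.int32(890), [244, 52, 35, 41]) [0.45745004 0.37618551 0.055     ] [0.46079223 0.37571509 0.03546421]
vio (array([257. , 149.1]), np.int32(963), [240, 132, 35, 35]) [0.45530538 0.27688693 0.055     ] [0.45530761 0.27707318 0.05595806]
```

Picture: violet lid at (418,137) px, pink at (430,10), tray grid lower right. Violet triangulates to z=0.056 (0.055 expected). Grasp violet.

Emit:
send_rows([
  {"gripper": -1,"linear": [-0.003,0.009,-0.04],"delta_rot": [0,0,0]},
  {"gripper": -1,"linear": [-0.003,0.009,-0.09],"delta_rot": [0,0,0]},
  {"gripper": -1,"linear": [-0.003,0.009,-0.14],"delta_rot": [0,0,0]},
  {"gripper": -1,"linear": [-0.003,0.009,-0.18],"delta_rot": [0,0,0]},
  {"gripper": -1,"linear": [-0.003,0.009,-0.22],"delta_rot": [0,0,0]},
  {"gripper": -1,"linear": [-0.003,0.009,-0.25],"delta_rot": [0,0,0]},
  {"gripper": -1,"linear": [-0.003,0.009,-0.265],"delta_rot": [0,0,0]},
  {"gripper": -1,"linear": [-0.003,0.009,-0.275],"delta_rot": [0,0,0]},
], newtons=60)

```text
clock: 3.35
position: [0.4551, 0.2768, 0.0249]
ee_rot: [-0.0, 0.709, 0.705, -0.001]
contact_force: [0.1, 0.7, -0.5]
width: 0.0856
gripper_force: 0.0
```

Emit:
send_rows([
  {"gripper": 1,"linear": [0,0,0],"delta_rot": [0,0,0]},
  {"gripper": 1,"linear": [0,0,0],"delta_rot": [0,0,0]},
  {"gripper": 1,"linear": [0,0,0],"delta_rot": [0,0,0]},
  {"gripper": 1,"linear": [0,0,0],"delta_rot": [0,0,0]},
  {"gripper": 1,"linear": [0,0,0],"delta_rot": [0,0,0]},
  {"gripper": 1,"linear": [0,0,0],"delta_rot": [0,0,0]},
])

```text
clock: 3.95
position: [0.4568, 0.2785, 0.0272]
ee_rot: [0.001, 0.708, 0.706, 0.001]
contact_force: [-0.3, -1.5, 6.7]
width: 0.0586
gripper_force: 65.6
```

Emit:
send_rows([
  {"gripper": 1,"linear": [0,0,0.04],"delta_rot": [0,0,0]},
  {"gripper": 1,"linear": [0,0,0.08],"delta_rot": [0,0,0]},
  {"gripper": 1,"linear": [0,0,0.12],"delta_rot": [0,0,0]},
  {"gripper": 1,"linear": [0.005,-0.03,0.16],"delta_rot": [0,0,0]},
  {"gripper": 1,"linear": [0.01,-0.07,0.19],"delta_rot": [0,0,0]},
  {"gripper": 1,"linear": [0.02,-0.11,0.2],"delta_rot": [0,0,0]},
  {"gripper": 1,"linear": [0.03,-0.15,0.2],"delta_rot": [0,0,0]},
  {"gripper": 1,"linear": [0.035,-0.19,0.2],"delta_rot": [0,0,0]},
])

```text
clock: 4.75
position: [0.4912, 0.0868, 0.2264]
ee_rot: [0.001, 0.708, 0.706, 0.001]
contact_force: [0.3, -0.2, -2.5]
width: 0.0581
gripper_force: 66.4
```

Emit:
send_rows([
  {"gripper": 1,"linear": [0.005,-0.04,0],"delta_rot": [0,0,0]},
  {"gripper": 1,"linear": [0.01,-0.08,0],"delta_rot": [0,0,0]},
  {"gripper": 1,"linear": [0.015,-0.12,0],"delta_rot": [0,0,0]},
  {"gripper": 1,"linear": [0.02,-0.145,0],"delta_rot": [0,0,0]},
  {"gripper": 1,"linear": [0.02,-0.145,0],"delta_rot": [0,0,0]},
  {"gripper": 1,"linear": [0.02,-0.145,0],"delta_rot": [0,0,0]},
])

```text
clock: 5.35
position: [0.5102, -0.0568, 0.2253]
ee_rot: [-0.001, 0.709, 0.705, -0.0]
contact_force: [-0.4, 0.5, -3.1]
width: 0.0583
gripper_force: 66.4
```

Run:
```python
from h import *
v=grab("scene");d=grab("side");s=get_state();print(s["position"],s["width"],s["gripper_force"])
for n,v in(("s",v),("d",d)):
    print(n,tins(v))
o=np.hstack([v["px"][100:290,190:340] for v in(grab("side"),)]);cv2.imwrite("pics/p2.png",cv2.resize(o,None,fx=3,fy=3))
```

```text
[ 0.51017845 -0.05582556  0.22550344] 0.058173847200333535 66.4113450050354
s {'pink': (array([280.4, 123.3]), np.int32(100), [273, 117, 16, 11]), 'vio': (array([215.7, 167.7]), np.int32(149), [209, 160, 15, 14])}
d {'pink': (array([286.1, 325.6]), np.int32(282), [277, 317, 19, 18]), 'vio': (array([289. , 164.7]), np.int32(150), [280, 158, 20, 13])}
```

View pics/p2.png

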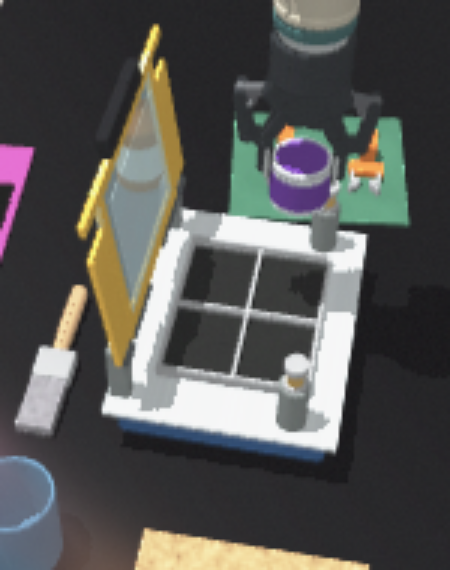

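The tin (violet lid ≈(302,160) px) is held level above the front right cell. Lower it.

Emit:
send_rows([
  {"gripper": 1,"linear": [0.001,-0.003,-0.04],"delta_rot": [0,0,0]},
  {"gripper": 1,"linear": [0.001,-0.003,-0.08],"delta_rot": [0,0,0]},
  {"gripper": 1,"linear": [0.001,-0.003,-0.105],"delta_rot": [0,0,0]},
  {"gripper": 1,"linear": [0.001,-0.003,-0.12],"delta_rot": [0,0,0]},
  {"gripper": 1,"linear": [0.001,-0.003,-0.128],"delta_rot": [0,0,0]},
  {"gripper": 1,"linear": [0.001,-0.003,-0.132],"delta_rot": [0,0,0]},
  {"gripper": 1,"linear": [0.001,-0.003,-0.134],"delta_rot": [0,0,0]},
])

```text
clock: 6.2
position: [0.5123, -0.0594, 0.0922]
ee_rot: [0.0, 0.708, 0.706, 0.0]
contact_force: [0.6, 0.0, -2.5]
width: 0.0586
gripper_force: 66.5
```

Emit:
send_rows([
  {"gripper": 1,"linear": [0,0,-0.0015],"delta_rot": [0,0,0]},
  {"gripper": 1,"linear": [0,0,-0.003],"delta_rot": [0,0,0]},
  {"gripper": 1,"linear": [0,0,-0.003],"delta_rot": [0,0,0]},
  {"gripper": 1,"linear": [0,0,-0.003],"delta_rot": [0,0,0]},
])

```text
clock: 6.6
position: [0.5121, -0.0599, 0.0893]
ee_rot: [0.0, 0.709, 0.706, 0.0]
contact_force: [0.6, -0.1, -1.9]
width: 0.0582
gripper_force: 66.5
```

Emit:
send_rows([
  {"gripper": 1,"linear": [0,0,-0.001],"delta_rot": [0,0,0]},
  {"gripper": 1,"linear": [0,0,-0.002],"delta_rot": [0,0,0]},
  {"gripper": 1,"linear": [0,0,-0.002],"delta_rot": [0,0,0]},
])

```text
clock: 6.9
position: [0.5121, -0.0599, 0.0892]
ee_rot: [0.001, 0.709, 0.706, 0.0]
contact_force: [-3.4, 0.8, 12.2]
width: 0.0587
gripper_force: 68.0
```

Touching the floor. Release and rise.

Emit:
send_rows([
  {"gripper": -0.6,"linear": [0,0,0.001],"delta_rot": [0,0,0]},
  {"gripper": -0.6,"linear": [0,0,0.001],"delta_rot": [0,0,0]},
  {"gripper": -1,"linear": [0,0,0.001],"delta_rot": [0,0,0]},
  {"gripper": -1,"linear": [0,0,0.03],"delta_rot": [0,0,0]},
  {"gripper": -1,"linear": [0,0,0.07],"delta_rot": [0,0,0]},
  {"gripper": -1,"linear": [0,0,0.11],"delta_rot": [0,0,0]},
  {"gripper": -1,"linear": [-0.01,0.05,0.13],"delta_rot": [0,0,0]},
  {"gripper": -1,"linear": [-0.02,0.1,0.13],"delta_rot": [0,0,0]},
])

```text
clock: 7.7
position: [0.4953, 0.0346, 0.2197]
ee_rot: [0.003, 0.71, 0.704, 0.002]
contact_force: [0.7, 0.4, -0.6]
width: 0.0853
gripper_force: 0.0
```

Emit:
send_rows([
  {"gripper": -1,"linear": [-0.01,0.05,0],"delta_rot": [0,0,0]},
  {"gripper": -1,"linear": [-0.02,0.1,0],"delta_rot": [0,0,0]},
  {"gripper": -1,"linear": [-0.03,0.15,0],"delta_rot": [0,0,0]},
  {"gripper": -1,"linear": [-0.035,0.2,0],"delta_rot": [0,0,0]},
  {"gripper": -1,"linear": [-0.035,0.25,0],"delta_rot": [0,0,0]},
  {"gripper": -1,"linear": [-0.035,0.28,0],"delta_rot": [0,0,0]},
  {"gripper": -1,"linear": [-0.035,0.28,0],"delta_rot": [0,0,0]},
  {"gripper": -1,"linear": [-0.035,0.28,0],"delta_rot": [0,0,0]},
])

```text
clock: 8.5
position: [0.4575, 0.3152, 0.216]
ee_rot: [0.0, 0.708, 0.706, -0.001]
contact_force: [0.2, -0.2, 0.8]
width: 0.0855
gripper_force: 0.0
```

Run:
```python
from h import *
v=grab("wrist");print(get_state()["position"]);b=tins(v)
for k in b: print(k,b[k],onz(v,b[k][0],.055))
import cv2
# violet in tray: side+scene lids
S=grab("scene");D=grab("side");a=tins(S);c=tins(D)
print(a,c); print(onz(S,a["vio"][0],.117),onz(D,c["vio"][0],.117))
```

```text
[0.45755622 0.31434812 0.21613399]
pink (array([253.8, 123.9]), np.int32(466), [241, 100, 34, 39]) [0.45183184 0.36740249 0.055     ]
{'pink': (array([280.3, 123.2]), np.int32(100), [273, 117, 16, 11]), 'vio': (array([219.7, 194.8]), np.int32(166), [212, 189, 16, 13])} {'pink': (array([286.1, 325.6]), np.int32(283), [277, 317, 20, 18])}Traceback (most recent call last):
  File "<stdin>", line 7, in <module>
KeyError: 'vio'
```

```bash
sed -i 's/("pink",(160,110,60),(176,255,255))/("pink",(150,100,60),(179,255,255))/' h.py
python3 - <<'E'
from h import *
v=grab("wrist");b=tins(v)
for k in b: print(k,b[k],onz(v,b[k][0],.055))
m,bb=blobs(v,(150,100,60),(179,255,255),100)
c=max(cv2.findContours(m,cv2.RETR_EXTERNAL,cv2.CHAIN_APPROX_NONE)[0],key=len);e=cv2.fitEllipse(cv2.convexHull(c));print(e,onz(v,e[0],.055))
S=grab("scene");D=grab("side");print(tri(S,tins(S)["pink"][0],D,tins(D)["pink"][0]),tins(S)["pink"],tins(D)["pink"])
print(blobs(S,(150,100,60),(179,255,255),20,(250,100,300,150))[1])
E
```

```text
pink (array([263.5, 113. ]), np.int32(1806), [240, 89, 48, 49]) [0.46285014 0.37715028 0.055     ]
((492.5232849121094, 332.6360168457031), (5.618496894836426, 10.167899131774902), 167.41558837890625) [0.78466488 0.07717459 0.055     ]
[ 0.92030885 -0.06398676 -0.04166508] (array([328.5, 285. ]), np.int32(4861), [273, 204, 113, 156]) (array([167.7, 201.5]), np.int32(2440), [127, 147, 75, 111])
[(np.int32(109), array([281.1, 112.7]), array([275, 108,  13,  10], dtype=int32)), (np.int32(107), array([280.3, 123.2]), array([273, 117,  17,  11], dtype=int32))]
```

Emit:
send_rows([
  {"gripper": -1,"linear": [0.005,0.04,0],"delta_rot": [0,0,0]},
  {"gripper": -1,"linear": [0.005,0.0625,-0.02],"delta_rot": [0,0,0]},
  {"gripper": -1,"linear": [0.005,0.0625,-0.06],"delta_rot": [0,0,0]},
  {"gripper": -1,"linear": [0.005,0.0625,-0.1],"delta_rot": [0,0,0]},
  {"gripper": -1,"linear": [0.005,0.0625,-0.14],"delta_rot": [0,0,0]},
  {"gripper": -1,"linear": [0.005,0.0625,-0.17],"delta_rot": [0,0,0]},
  {"gripper": -1,"linear": [0.005,0.0625,-0.185],"delta_rot": [0,0,0]},
  {"gripper": -1,"linear": [0.005,0.0625,-0.191],"delta_rot": [0,0,0]},
])

```text
clock: 9.6
position: [0.462, 0.3759, 0.0238]
ee_rot: [-0.0, 0.709, 0.705, -0.002]
contact_force: [0.7, -1.1, 0.2]
width: 0.0852
gripper_force: 0.0
```

Emit:
send_rows([
  {"gripper": 1,"linear": [0,0,0],"delta_rot": [0,0,0]},
  {"gripper": 1,"linear": [0,0,0],"delta_rot": [0,0,0]},
  {"gripper": 1,"linear": [0,0,0],"delta_rot": [0,0,0]},
  {"gripper": 1,"linear": [0,0,0],"delta_rot": [0,0,0]},
  {"gripper": 1,"linear": [0,0,0],"delta_rot": [0,0,0]},
  {"gripper": 1,"linear": [0,0,0],"delta_rot": [0,0,0]},
])

```text
clock: 10.2
position: [0.464, 0.3779, 0.0272]
ee_rot: [0.0, 0.708, 0.706, 0.002]
contact_force: [-0.5, 0.3, 7.2]
width: 0.058
gripper_force: 65.1
```

Emit:
send_rows([
  {"gripper": 1,"linear": [0,0,0.04],"delta_rot": [0,0,0]},
  {"gripper": 1,"linear": [0,0,0.08],"delta_rot": [0,0,0]},
  {"gripper": 1,"linear": [0,0,0.12],"delta_rot": [0,0,0]},
  {"gripper": 1,"linear": [0.005,-0.03,0.16],"delta_rot": [0,0,0]},
  {"gripper": 1,"linear": [0.01,-0.07,0.19],"delta_rot": [0,0,0]},
  {"gripper": 1,"linear": [0.02,-0.11,0.2],"delta_rot": [0,0,0]},
  {"gripper": 1,"linear": [0.03,-0.15,0.2],"delta_rot": [0,0,0]},
  {"gripper": 1,"linear": [0.035,-0.19,0.2],"delta_rot": [0,0,0]},
])

```text
clock: 11.0
position: [0.4982, 0.1859, 0.2262]
ee_rot: [0.001, 0.708, 0.706, 0.001]
contact_force: [0.6, -0.7, -2.8]
width: 0.0585
gripper_force: 65.4
```

Emit:
send_rows([
  {"gripper": 1,"linear": [0.005,-0.04,0],"delta_rot": [0,0,0]},
  {"gripper": 1,"linear": [0.01,-0.08,0],"delta_rot": [0,0,0]},
  {"gripper": 1,"linear": [0.015,-0.12,0],"delta_rot": [0,0,0]},
  {"gripper": 1,"linear": [0.017,-0.15,0],"delta_rot": [0,0,0]},
  {"gripper": 1,"linear": [0.017,-0.15,0],"delta_rot": [0,0,0]},
  {"gripper": 1,"linear": [0.017,-0.15,0],"delta_rot": [0,0,0]},
])

```text
clock: 11.6
position: [0.5144, 0.0371, 0.2253]
ee_rot: [-0.001, 0.709, 0.705, -0.0]
contact_force: [-0.8, 0.6, -1.5]
width: 0.0581
gripper_force: 65.3
```

Run:
```python
from h import *
D=grab("side");s=get_state();print(s["position"],s["width"],s["gripper_force"])
o=D["px"][90:290,190:340];cv2.imwrite("pics/p3.png",cv2.resize(o,None,fx=3,fy=3))
```

```text
[0.51438153 0.03781244 0.22538628] 0.05886012470429272 65.34958720207214
```

View pics/p3.png

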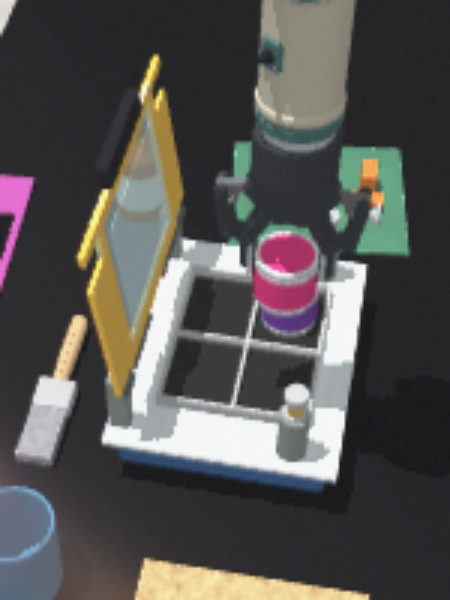

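Violet stands in its cell (≈(290,305) px), pink is held level over the front left cell. Lower.

Emit:
send_rows([
  {"gripper": 1,"linear": [0.001,-0.001,-0.04],"delta_rot": [0,0,0]},
  {"gripper": 1,"linear": [0.001,-0.001,-0.08],"delta_rot": [0,0,0]},
  {"gripper": 1,"linear": [0.001,-0.001,-0.105],"delta_rot": [0,0,0]},
  {"gripper": 1,"linear": [0.001,-0.001,-0.12],"delta_rot": [0,0,0]},
  {"gripper": 1,"linear": [0.001,-0.001,-0.128],"delta_rot": [0,0,0]},
  {"gripper": 1,"linear": [0.001,-0.001,-0.132],"delta_rot": [0,0,0]},
  {"gripper": 1,"linear": [0.001,-0.001,-0.135],"delta_rot": [0,0,0]},
  {"gripper": 1,"linear": [0.001,-0.001,-0.137],"delta_rot": [0,0,0]},
])

```text
clock: 12.45
position: [0.5165, 0.0367, 0.0893]
ee_rot: [0.001, 0.708, 0.706, 0.001]
contact_force: [-0.0, -0.6, -0.4]
width: 0.0585
gripper_force: 65.6
```

Emit:
send_rows([
  {"gripper": 1,"linear": [0,0,-0.001],"delta_rot": [0,0,0]},
  {"gripper": 1,"linear": [0,0,-0.0015],"delta_rot": [0,0,0]},
])

```text
clock: 12.65
position: [0.5166, 0.0366, 0.0891]
ee_rot: [0.001, 0.709, 0.706, 0.001]
contact_force: [-2.5, 0.7, 10.7]
width: 0.0584
gripper_force: 66.6
```

Emit:
send_rows([
  {"gripper": -0.6,"linear": [0,0,0.001],"delta_rot": [0,0,0]},
  {"gripper": -0.6,"linear": [0,0,0.001],"delta_rot": [0,0,0]},
  {"gripper": -1,"linear": [0,0,0.001],"delta_rot": [0,0,0]},
  {"gripper": -1,"linear": [0,0,0.03],"delta_rot": [0,0,0]},
  {"gripper": -1,"linear": [0,0,0.07],"delta_rot": [0,0,0]},
  {"gripper": -1,"linear": [0,0,0.12],"delta_rot": [0,0,0]},
  {"gripper": 1,"linear": [0,0,0.17],"delta_rot": [0,0,0]},
  {"gripper": 1,"linear": [0,0,0.22],"delta_rot": [0,0,0]},
])

```text
clock: 13.45
position: [0.5155, 0.0364, 0.3092]
ee_rot: [0.0, 0.709, 0.706, 0.0]
contact_force: [1.6, 0.1, -0.4]
width: 0.0592
gripper_force: 0.0
```

Emit:
send_rows([
  {"gripper": 1,"linear": [0,-0.02,0.05],"delta_rot": [0,0,-0.04]},
  {"gripper": 1,"linear": [0,-0.04,0.1],"delta_rot": [0,0,-0.04]},
  {"gripper": 1,"linear": [0.04,-0.05,0.11],"delta_rot": [0,0,-0.04]},
  {"gripper": 1,"linear": [0.08,-0.05,0.11],"delta_rot": [0,0,-0.04]},
  {"gripper": 1,"linear": [0.12,-0.05,0.11],"delta_rot": [0,0,-0.04]},
  {"gripper": 1,"linear": [0.16,-0.05,0.11],"delta_rot": [0,0,-0.04]},
  {"gripper": 1,"linear": [0.2,-0.05,0.11],"delta_rot": [0,0,-0.04]},
  {"gripper": 1,"linear": [0.22,-0.05,0.11],"delta_rot": [0,0,-0.04]},
])

```text
clock: 14.25
position: [0.7388, -0.0139, 0.4145]
ee_rot: [-0.001, 0.723, 0.691, -0.0]
contact_force: [0.5, 0.0, -0.3]
width: -0.0002
gripper_force: 0.0
```

Run:
```python
from h import *
S=grab("scene");D=grab("side");s=get_state();print(s["position"],s["ee_rot"],s["contact_force"])
o=np.hstack([cv2.resize(S["px"][70:270,170:320],None,fx=2.5,fy=2.5),cv2.resize(D["px"][70:270,190:340],None,fx=2.5,fy=2.5)]);cv2.imwrite("pics/p4.png",o)
```

```text
[ 0.73858538 -0.01394124  0.41327369] [-0.00126771  0.72250477  0.69136401 -0.00102512] [ 0.49917264 -0.72585768 -0.68655893]
```

View pics/p4.png

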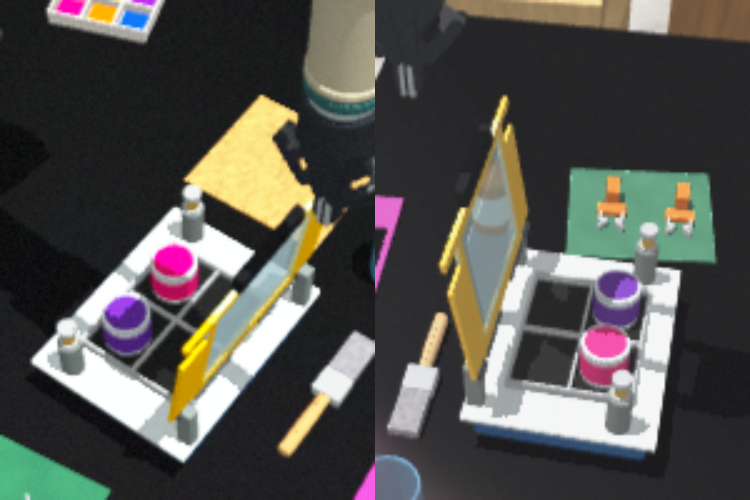

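Both tins stand in the front cells (pink (175,270), violet (127,322) px in the left half), with the gripper above and behind the plate. Compute the arc for the rail.

Run:
```python
import numpy as np
for t in np.arange(1.7,-.01,-.1):
    u=np.array([-np.cos(t),np.sin(t)]);n=np.array([np.sin(t),np.cos(t)])
    p=np.array([.651,.1235])+(.196 if t>1 else .2)*u+.007*n+[.0145,0];print(round(t,2),p.round(3))
```

```text
1.7 [0.698 0.317]
1.6 [0.678 0.319]
1.5 [0.659 0.32 ]
1.4 [0.639 0.318]
1.3 [0.62  0.314]
1.2 [0.601 0.309]
1.1 [0.583 0.301]
1.0 [0.563 0.296]
0.9 [0.547 0.285]
0.8 [0.531 0.272]
0.7 [0.517 0.258]
0.6 [0.504 0.242]
0.5 [0.493 0.226]
0.4 [0.484 0.208]
0.3 [0.477 0.189]
0.2 [0.471 0.17 ]
0.1 [0.467 0.15 ]
-0.0 [0.466 0.13 ]
```

Emit:
send_rows([
  {"gripper": 1,"linear": [0,0,-0.04],"delta_rot": [0,0,0]},
  {"gripper": 1,"linear": [0,0,-0.08],"delta_rot": [0,0,0]},
  {"gripper": 1,"linear": [0,0,-0.1],"delta_rot": [0,0,0]},
  {"gripper": 1,"linear": [0,0,-0.1],"delta_rot": [0,0,0]},
  {"gripper": 1,"linear": [0,0,-0.1],"delta_rot": [0,0,0]},
])

```text
clock: 14.85
position: [0.7352, -0.0136, 0.3185]
ee_rot: [0.0, 0.723, 0.691, 0.0]
contact_force: [-0.1, -0.1, 0.0]
width: 0.0001
gripper_force: 0.0
```

Emit:
send_rows([
  {"gripper": 1,"linear": [-0.015,0,-0.003],"delta_rot": [0,0,0]},
  {"gripper": 1,"linear": [-0.03,0,-0.004],"delta_rot": [0,0,0]},
  {"gripper": 1,"linear": [-0.04,0,-0.004],"delta_rot": [0,0,0]},
  {"gripper": 1,"linear": [-0.05,0,-0.004],"delta_rot": [0,0,0]},
  {"gripper": 1,"linear": [-0.06,0,-0.003],"delta_rot": [0,0,0]},
  {"gripper": 1,"linear": [-0.07,0,-0.003],"delta_rot": [0,0,0]},
  {"gripper": 1,"linear": [-0.08,0,-0.003],"delta_rot": [0,0,0]},
  {"gripper": 1,"linear": [-0.09,0,-0.003],"delta_rot": [0,0,0]},
])

```text
clock: 15.65
position: [0.6451, -0.0132, 0.3139]
ee_rot: [-0.0, 0.722, 0.691, 0.0]
contact_force: [3.0, 1.2, -0.2]
width: -0.0001
gripper_force: 1.5
```

Emit:
send_rows([
  {"gripper": 1,"linear": [-0.012,0,0],"delta_rot": [0,0,0]},
  {"gripper": 1,"linear": [-0.025,0,0],"delta_rot": [0,0,0]},
  {"gripper": 1,"linear": [-0.035,0,-0.002],"delta_rot": [0,0,0]},
  {"gripper": 1,"linear": [-0.044,0,-0.005],"delta_rot": [0,0,0]},
  {"gripper": 1,"linear": [-0.053,0,-0.009],"delta_rot": [0,0,0]},
  {"gripper": 1,"linear": [-0.062,0,-0.013],"delta_rot": [0,0,0]},
  {"gripper": 1,"linear": [-0.072,0,-0.017],"delta_rot": [0,0,0]},
  {"gripper": 1,"linear": [-0.082,0,-0.02],"delta_rot": [0,0,0]},
])

```text
clock: 16.45
position: [0.563, -0.0137, 0.2933]
ee_rot: [-0.0, 0.722, 0.691, -0.0]
contact_force: [2.2, 0.3, -0.5]
width: 0.0
gripper_force: 1.1
```

Emit:
send_rows([
  {"gripper": 1,"linear": [-0.008,0,-0.004],"delta_rot": [0,0,0]},
  {"gripper": 1,"linear": [-0.016,0,-0.009],"delta_rot": [0,0,0]},
  {"gripper": 1,"linear": [-0.024,0,-0.015],"delta_rot": [0,0,0]},
  {"gripper": 1,"linear": [-0.032,0,-0.021],"delta_rot": [0,0,0]},
  {"gripper": 1,"linear": [-0.039,0,-0.028],"delta_rot": [0,0,0]},
  {"gripper": 1,"linear": [-0.046,0,-0.035],"delta_rot": [0,0,0]},
  {"gripper": 1,"linear": [-0.053,0,-0.043],"delta_rot": [0,0,0]},
  {"gripper": 1,"linear": [-0.059,0,-0.051],"delta_rot": [0,0,0]},
])

```text
clock: 17.25
position: [0.5039, -0.0137, 0.2424]
ee_rot: [-0.0, 0.722, 0.691, -0.0]
contact_force: [0.1, -0.1, 2.0]
width: -0.0
gripper_force: 0.8
```

Run:
```python
from h import *
S=grab("scene");D=grab("side");s=get_state();print(s["position"],s["contact_force"])
o=np.hstack([cv2.resize(S["px"][90:290,140:290],None,fx=2.5,fy=2.5),cv2.resize(D["px"][70:270,190:340],None,fx=2.5,fy=2.5)]);cv2.imwrite("pics/p5.png",o)
```

```text
[ 0.50285943 -0.01368147  0.24158409] [-0.36997291 -0.40509406  0.0250054 ]
```

View pics/p5.png

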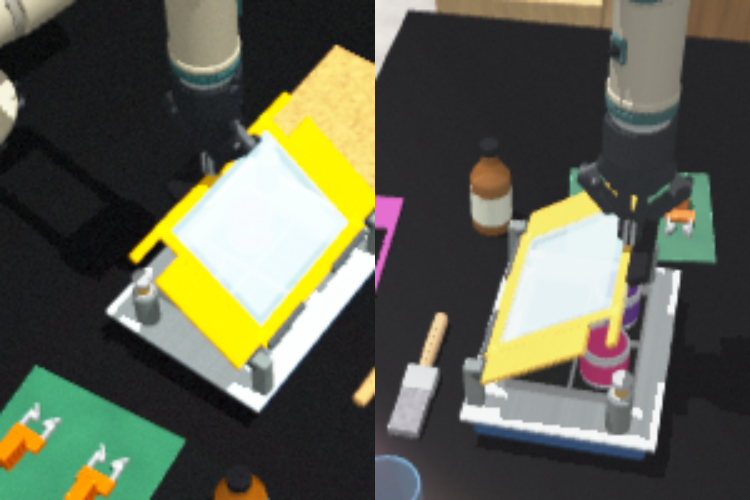

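The plate is following the fingertips at about 0.6 rad (tips at (635,235) px, right half). Keep going.

Emit:
send_rows([
  {"gripper": 1,"linear": [-0.006,0,-0.009],"delta_rot": [0,0,0]},
  {"gripper": 1,"linear": [-0.011,0,-0.018],"delta_rot": [0,0,0]},
  {"gripper": 1,"linear": [-0.015,0,-0.027],"delta_rot": [0,0,0]},
  {"gripper": 1,"linear": [-0.019,0,-0.036],"delta_rot": [0,0,0]},
  {"gripper": 1,"linear": [-0.023,0,-0.045],"delta_rot": [0,0,0]},
  {"gripper": 1,"linear": [-0.026,0,-0.054],"delta_rot": [0,0,0]},
  {"gripper": 1,"linear": [-0.029,0,-0.063],"delta_rot": [0,0,0]},
  {"gripper": 1,"linear": [-0.031,0,-0.072],"delta_rot": [0,0,0]},
])

```text
clock: 18.15
position: [0.4738, -0.0136, 0.1703]
ee_rot: [0.0, 0.722, 0.691, 0.0]
contact_force: [1.8, -0.3, 1.0]
width: -0.0002
gripper_force: 0.7
```

Emit:
send_rows([
  {"gripper": 1,"linear": [-0.002,0,-0.006],"delta_rot": [0,0,0]},
  {"gripper": 1,"linear": [-0.003,0,-0.012],"delta_rot": [0,0,0]},
  {"gripper": 1,"linear": [-0.004,0,-0.017],"delta_rot": [0,0,0]},
  {"gripper": 1,"linear": [-0.004,0,-0.022],"delta_rot": [0,0,0]},
  {"gripper": 1,"linear": [-0.005,0,-0.026],"delta_rot": [0,0,0]},
  {"gripper": 1,"linear": [-0.005,0,-0.03],"delta_rot": [0,0,0]},
  {"gripper": 1,"linear": [-0.005,0,-0.033],"delta_rot": [0,0,0]},
  {"gripper": 1,"linear": [-0.005,0,-0.035],"delta_rot": [0,0,0]},
])

```text
clock: 18.95
position: [0.4683, -0.0136, 0.1358]
ee_rot: [-0.0, 0.722, 0.691, -0.0]
contact_force: [0.4, -0.6, 0.2]
width: 0.0001
gripper_force: 0.5
```

Emit:
send_rows([
  {"gripper": 1,"linear": [0,0,-0.0015],"delta_rot": [0,0,0]},
  {"gripper": 1,"linear": [0,0,-0.003],"delta_rot": [0,0,0]},
  {"gripper": 1,"linear": [0,0,-0.0045],"delta_rot": [0,0,0]},
  {"gripper": 1,"linear": [0,0,-0.0055],"delta_rot": [0,0,0]},
  {"gripper": 1,"linear": [0,0,-0.0065],"delta_rot": [0,0,0]},
])

```text
clock: 19.45
position: [0.4688, -0.0136, 0.1296]
ee_rot: [0.0, 0.722, 0.691, 0.0]
contact_force: [-0.8, -0.1, 0.8]
width: 0.0003
gripper_force: 0.5
```

Emit:
send_rows([
  {"gripper": 1,"linear": [0,0,-0.001],"delta_rot": [0,0,0]},
  {"gripper": 1,"linear": [0,0,-0.002],"delta_rot": [0,0,0]},
  {"gripper": 1,"linear": [0,0,-0.003],"delta_rot": [0,0,0]},
  {"gripper": 1,"linear": [0,0,-0.003],"delta_rot": [0,0,0]},
])

```text
clock: 19.85
position: [0.4691, -0.0136, 0.1266]
ee_rot: [0.0, 0.722, 0.691, 0.0]
contact_force: [-0.2, -0.1, 0.2]
width: 0.0001
gripper_force: 0.0
```

Emit:
send_rows([
  {"gripper": 1,"linear": [0,0,-0.001],"delta_rot": [0,0,0]},
  {"gripper": 1,"linear": [0,0,-0.002],"delta_rot": [0,0,0]},
  {"gripper": 1,"linear": [0,0,-0.003],"delta_rot": [0,0,0]},
])

```text
clock: 20.15
position: [0.4692, -0.0136, 0.1263]
ee_rot: [0.001, 0.722, 0.691, 0.0]
contact_force: [-7.0, 0.7, 26.3]
width: -0.0001
gripper_force: 13.3
```

Run:
```python
from h import *
S=grab("scene");D=grab("side");s=get_state();print(s["position"],s["contact_force"])
o=np.hstack([cv2.resize(S["px"][110:290,140:290],None,fx=2.5,fy=2.5),cv2.resize(D["px"][90:270,190:340],None,fx=2.5,fy=2.5)]);cv2.imwrite("pics/p6.png",o)
```

```text
[ 0.46922486 -0.01363734  0.12637171] [-6.0603308   0.43978396 19.5014898 ]
```

View pics/p6.png

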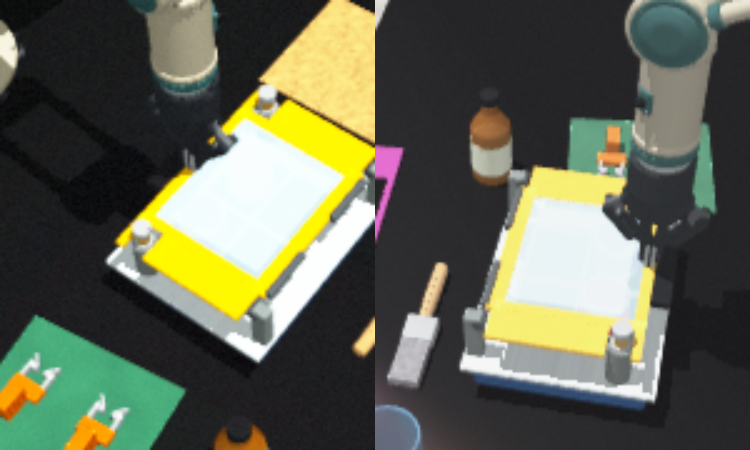

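The plate lies flat on its stop, posts through its notches (heads at (267,98) and (142,235) px, left half). Over to the clips.

Emit:
send_rows([
  {"gripper": 1,"linear": [0,0,0.01],"delta_rot": [0,0,0]},
  {"gripper": 1,"linear": [0,0,0.04],"delta_rot": [0,0,0]},
  {"gripper": 1,"linear": [0,0,0.08],"delta_rot": [0,0,0]},
  {"gripper": 0,"linear": [0,-0.02,0.12],"delta_rot": [0,0,0]},
  {"gripper": 0,"linear": [0.005,-0.06,0.15],"delta_rot": [0,0,0]},
  {"gripper": 0,"linear": [0.01,-0.1,0.16],"delta_rot": [0,0,0]},
  {"gripper": 0,"linear": [0.015,-0.14,0.16],"delta_rot": [0,0,0]},
  {"gripper": 0,"linear": [0.02,-0.18,0.16],"delta_rot": [0,0,0]},
])

```text
clock: 21.05
position: [0.4894, -0.1954, 0.2845]
ee_rot: [0.001, 0.722, 0.691, 0.0]
contact_force: [0.2, 0.6, -0.4]
width: 0.0428
gripper_force: 0.0
```

Emit:
send_rows([
  {"gripper": 0,"linear": [0.005,-0.04,0],"delta_rot": [0,0,0.04]},
  {"gripper": 0,"linear": [0.01,-0.08,0],"delta_rot": [0,0,0.04]},
  {"gripper": 0,"linear": [0.01,-0.12,0],"delta_rot": [0,0,0.04]},
  {"gripper": 0,"linear": [0.01,-0.15,0],"delta_rot": [0,0,0.04]},
  {"gripper": 0,"linear": [0.01,-0.15,0],"delta_rot": [0,0,0.04]},
  {"gripper": 0,"linear": [0.01,-0.15,0],"delta_rot": [0,0,0.04]},
])

```text
clock: 21.65
position: [0.4987, -0.344, 0.283]
ee_rot: [-0.001, 0.709, 0.705, 0.0]
contact_force: [-0.2, 1.2, 0.6]
width: 0.0426
gripper_force: 0.0
```

Run:
```python
from h import *
v=grab("wrist");s=get_state();print(s["position"],s["ee_rot"],s["width"])
save(v,"w2")
for t in blobs(v,(4,150,90),(18,255,255),60)[1]: print(t[0],t[1],t[2],onz(v,t[1],.03))
```

```text
[ 0.49880038 -0.34314383  0.28330425] [-5.09722473e-04  7.08605822e-01  7.05604291e-01  3.35381563e-04] 0.04282677957183918
2356 [442.9 105. ] [414  79  62  53] [ 0.75037058 -0.27642125  0.03      ]
164 [394.5 102.7] [389  83  20  41] [ 0.68378355 -0.27309973  0.03      ]
63 [286.  154.4] [282 147  14  24] [ 0.53763036 -0.34406867  0.03      ]
351 [218.3 162.5] [210 150  17  26] [ 0.43894569 -0.35566859  0.03      ]
```

View pics/w2.png

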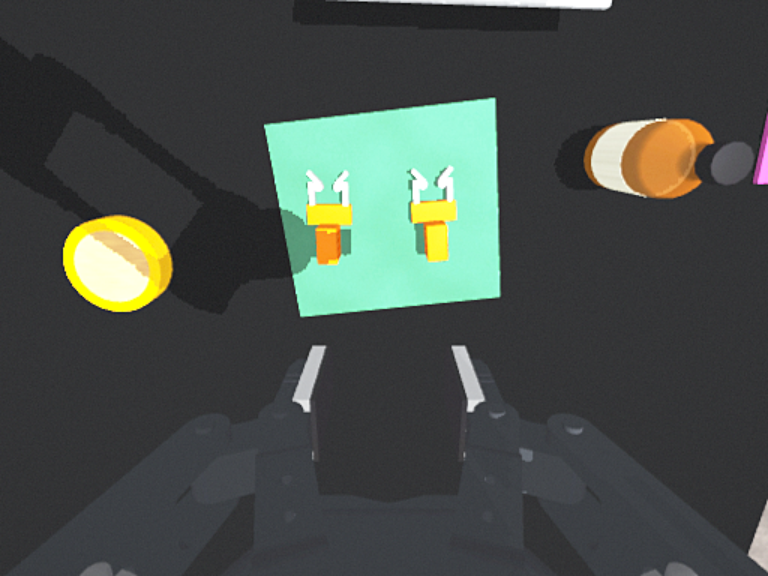

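Wrist view: left clip has its block at (328,245) and jaws at (330,180); right clip has its block at (437,241) and jaws at (433,175). Both mouths face +y. Measure with a wider hue range.

```bash
cat >> h.py <<'E'
def clips(v):
    hsv=cv2.cvtColor(v["px"],cv2.COLOR_BGR2HSV)
    g=cv2.inRange(hsv,np.array((50,60,40)),np.array((95,255,255)))
    c=max(cv2.findContours(g,cv2.RETR_EXTERNAL,cv2.CHAIN_APPROX_NONE)[0],key=cv2.contourArea)
    M=np.zeros_like(g);cv2.drawContours(M,[cv2.convexHull(c)],-1,255,-1)
    o=cv2.inRange(hsv,np.array((4,120,80)),np.array((28,255,255)))&M
    w=cv2.inRange(hsv,np.array((0,0,150)),np.array((179,70,255)))&M
    n,l,st,ct=cv2.connectedComponentsWithStats(cv2.morphologyEx(o,cv2.MORPH_CLOSE,np.ones((7,7))))
    res=[]
    for i in range(1,n):
        if st[i,4]<150: continue
        x,y,ww,h=st[i,:4]; k=(l==i)
        rows=[(r,np.where(k[r])[0]) for r in range(y,y+h)]
        wd=np.array([q.max()-q.min()+1 for r,q in rows]); mid=np.array([(q.max()+q.min())/2 for r,q in rows]); R_=np.arange(y,y+h)
        bar=wd>.75*wd.max(); blk=(wd<.75*wd.max())&(R_>R_[bar].mean())
        J=w[max(0,y-ww):y+h//2, max(0,x-ww//4):x+ww+ww//4]; jy,jx=np.nonzero(J)
        jaw=((jx.min()+jx.max())/2+max(0,x-ww//4), jy.min()+max(0,y-ww)) if len(jx) else None
        bl=(mid[blk][-6:].mean(),R_[blk].max()+.5)
        A=onz(v,(mid[bar].mean(),R_[bar].min()),.013);B=onz(v,bl,.037);T=onz(v,jaw,.008) if jaw else A
        d=T-B; res.append(dict(rear=B,bar=A,tip=T,yaw=np.degrees(np.arctan2(d[1],d[0])),len=np.hypot(d[0],d[1]),px=(jaw,bl,wd.max(),np.median(wd[blk]))))
    return res
E
python3 - <<'E'
from h import *
v=grab("wrist")
for r in clips(v): print(r)
E
```

```text
{'rear': array([ 0.53662048, -0.37150648,  0.037     ]), 'bar': array([ 0.54235219, -0.31771867,  0.013     ]), 'tip': array([ 0.54253991, -0.28373524,  0.008     ]), 'yaw': np.float64(86.14172967373123), 'len': np.float64(0.08797062463375888), 'px': ((np.float64(289.0), np.int64(111)), (np.float64(285.0833333333333), np.float64(174.5)), np.int64(30), np.float64(3.0))}
{'rear': array([ 0.43995846, -0.37425258,  0.037     ]), 'bar': array([ 0.43726024, -0.33824612,  0.013     ]), 'tip': array([ 0.43722256, -0.30629048,  0.008     ]), 'yaw': np.float64(92.30527368130453), 'len': np.float64(0.06801714731534327), 'px': ((np.float64(217.5), np.int64(127)), (np.float64(218.9), np.float64(176.5)), np.int64(21), np.float64(14.0))}
```

Emit:
send_rows([
  {"gripper": 0,"linear": [-0.03,-0.007,-0.03],"delta_rot": [0,0,0]},
  {"gripper": 0,"linear": [-0.06,-0.014,-0.07],"delta_rot": [0,0,0]},
  {"gripper": 0,"linear": [-0.06,-0.014,-0.11],"delta_rot": [0,0,0]},
  {"gripper": 0,"linear": [-0.06,-0.014,-0.15],"delta_rot": [0,0,0]},
  {"gripper": 0,"linear": [-0.06,-0.014,-0.17],"delta_rot": [0,0,0]},
  {"gripper": 0,"linear": [-0.06,-0.014,-0.17],"delta_rot": [0,0,0]},
  {"gripper": 0,"linear": [-0.06,-0.014,-0.17],"delta_rot": [0,0,0]},
])

```text
clock: 22.45
position: [0.4395, -0.3571, 0.1145]
ee_rot: [0.0, 0.708, 0.706, 0.0]
contact_force: [0.5, -0.1, 1.5]
width: 0.0426
gripper_force: 0.0
```

Run:
```python
from h import *
v=grab("wrist");s=get_state();print(s["position"],s["ee_rot"],s["width"])
cv2.imwrite("pics/w3.png",v["px"])
for r in clips(v): print(r)
```

```text
[ 0.43999497 -0.35777445  0.11529472] [1.50164888e-03 7.08127344e-01 7.06083145e-01 4.97127577e-05] 0.04296079406228446
{'rear': array([ 0.54370764, -0.37159109,  0.037     ]), 'bar': array([ 0.54013563, -0.31723202,  0.013     ]), 'tip': array([ 0.53890386, -0.28349229,  0.008     ]), 'yaw': np.float64(93.12109004688524), 'len': np.float64(0.08822967011636053), 'px': ((np.float64(374.0), np.int64(105)), (np.float64(379.4166666666667), np.float64(212.5)), np.int64(53), np.float64(36.0))}
{'rear': array([ 0.43873239, -0.37330031,  0.037     ]), 'bar': array([ 0.43888948, -0.31881366,  0.013     ]), 'tip': array([ 0.43932087, -0.2874453 ,  0.008     ]), 'yaw': np.float64(89.60728117133395), 'len': np.float64(0.08585702996762191), 'px': ((np.float64(258.5), np.int64(110)), (np.float64(258.0), np.float64(214.5)), np.int64(50), np.float64(24.0))}
```

View pics/w3.png

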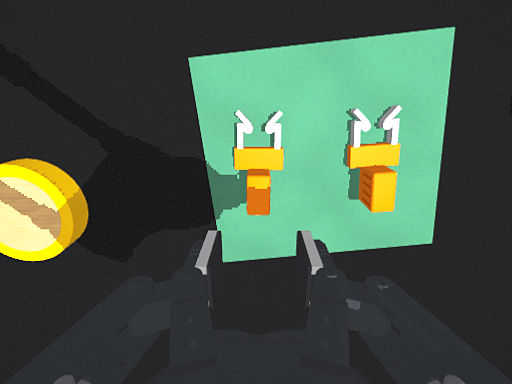

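The wrist view shows clip 1 (block (258,195), jaws (258,118) px) centred between the fingers, axis x≈0.439, yaw≈90°, length 86 mm (87 expected). Grasp.

Emit:
send_rows([
  {"gripper": 0,"linear": [-0.001,0,-0.04],"delta_rot": [0,0,0]},
  {"gripper": 0,"linear": [-0.001,0,-0.07],"delta_rot": [0,0,0]},
  {"gripper": 0,"linear": [-0.001,0,-0.09],"delta_rot": [0,0,0]},
  {"gripper": 0,"linear": [-0.001,0,-0.1],"delta_rot": [0,0,0]},
  {"gripper": 0,"linear": [-0.001,0,-0.105],"delta_rot": [0,0,0]},
  {"gripper": 0,"linear": [-0.001,0,-0.105],"delta_rot": [0,0,0]},
], newtons=90)

```text
clock: 23.1
position: [0.4386, -0.3581, 0.0095]
ee_rot: [0.001, 0.708, 0.706, 0.0]
contact_force: [-0.3, -0.6, 0.3]
width: 0.0425
gripper_force: 0.0
```

Emit:
send_rows([
  {"gripper": 1,"linear": [0,0,0],"delta_rot": [0,0,0]},
  {"gripper": 1,"linear": [0,0,0],"delta_rot": [0,0,0]},
  {"gripper": 1,"linear": [0,0,0],"delta_rot": [0,0,0]},
  {"gripper": 1,"linear": [0,0,0],"delta_rot": [0,0,0]},
  {"gripper": 1,"linear": [0,0,0],"delta_rot": [0,0,0]},
])

```text
clock: 23.6
position: [0.4388, -0.3585, 0.0102]
ee_rot: [0.002, 0.709, 0.706, 0.0]
contact_force: [0.1, 1.4, 6.7]
width: 0.0183
gripper_force: 88.8
```

Emit:
send_rows([
  {"gripper": 1,"linear": [0,0,0.04],"delta_rot": [0,0,0]},
  {"gripper": 1,"linear": [0,0,0.09],"delta_rot": [0,0,0]},
  {"gripper": 1,"linear": [0,0.02,0.13],"delta_rot": [0,0,-0.14]},
  {"gripper": 1,"linear": [-0.01,0.06,0.16],"delta_rot": [0,0,-0.28]},
  {"gripper": 1,"linear": [-0.02,0.1,0.19],"delta_rot": [0,0,-0.42]},
  {"gripper": 1,"linear": [-0.03,0.14,0.2],"delta_rot": [0,0,-0.56]},
  {"gripper": 1,"linear": [-0.04,0.18,0.2],"delta_rot": [0,0,-0.7]},
  {"gripper": 1,"linear": [-0.05,0.22,0.2],"delta_rot": [0,0,-0.84]},
])

```text
clock: 24.4
position: [0.3872, -0.1362, 0.2095]
ee_rot: [0.001, 0.936, 0.352, 0.001]
contact_force: [-0.2, 0.5, -0.7]
width: 0.0186
gripper_force: 88.1
```

Emit:
send_rows([
  {"gripper": 1,"linear": [0,0.04,0],"delta_rot": [0,0,-0.14]},
  {"gripper": 1,"linear": [0,0.08,0],"delta_rot": [0,0,-0.28]},
  {"gripper": 1,"linear": [0,0.12,0],"delta_rot": [0,0,-0.42]},
  {"gripper": 1,"linear": [0,0.16,0],"delta_rot": [0,0,-0.56]},
  {"gripper": 1,"linear": [0,0.2,0],"delta_rot": [0,0,-0.7]},
  {"gripper": 1,"linear": [0,0.24,0],"delta_rot": [0,0,-0.73]},
  {"gripper": 1,"linear": [0,0.25,0],"delta_rot": [0,0,-0.73]},
  {"gripper": 1,"linear": [0,0.25,0],"delta_rot": [0,0,-0.73]},
])

```text
clock: 25.2
position: [0.3873, 0.1141, 0.2088]
ee_rot: [-0.0, 1.0, 0.001, 0.0]
contact_force: [0.9, -0.6, -0.6]
width: 0.0186
gripper_force: 88.3
```

Run:
```python
from h import *
s=get_state();print(s["position"],s["ee_rot"],rot(s["ee_rot"]).round(3),s["qpos"].round(2),s["width"],s["gripper_force"])
v=grab("wrist");import pickle;pickle.dump(v,open("w4.pkl","wb"))
S=grab("scene");D=grab("side")
o=np.hstack([cv2.resize(v["px"],(384,288)),cv2.resize(D["px"][130:274,230:430],(400,288))]);cv2.imwrite("pics/w4.png",cv2.resize(v["px"],None,fx=1.5,fy=1.5))
```

```text
[0.3873261  0.11410388 0.2087769 ] [-8.00167853e-05  9.99999802e-01  6.17632981e-04  9.25526350e-05] [[ 1.     0.001  0.   ]
 [ 0.001 -1.     0.   ]
 [ 0.    -0.    -1.   ]] [0.11 0.03 1.87 0.   1.24 1.68] 0.018614650478393863 88.30061674118042
```

View pics/w4.png

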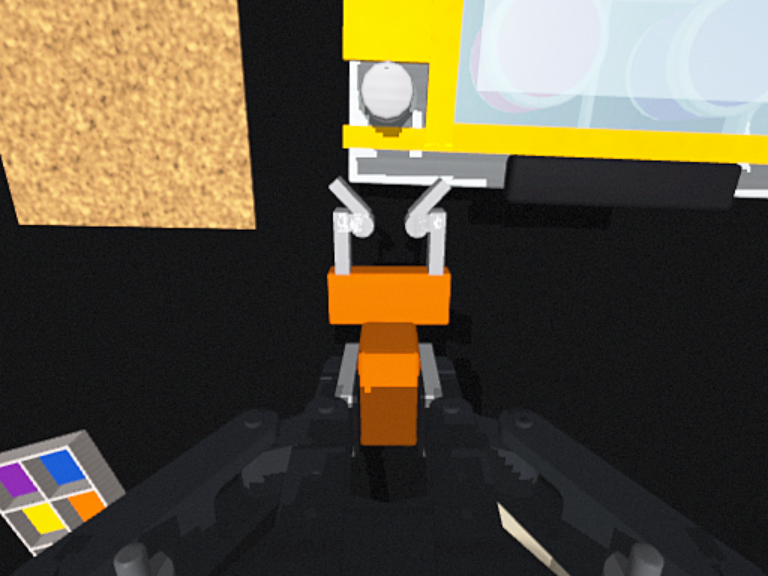

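The clip is gripped straight (jaws mid (390,222) px) with the post head at (386,90) just ahead. Compute the lateral offset.

Run:
```python
from h import *
import pickle
v=pickle.load(open("w4.pkl","rb"))
for n,p,z in(("jawmid",(390,222),.2066),("tipmid",(390,182),.2066),("bar",(389.5,298),.2116),("head",(386.5,89),.153)): print(n,onz(v,np.array(p)/1.5,z).round(4))
g=cv2.cvtColor(v["px"][35:90,235:285],cv2.COLOR_BGR2HSV);m=cv2.inRange(g,np.array((0,0,165)),np.array((179,40,255)))
n,l,st,c=cv2.connectedComponentsWithStats(m)
for i in range(1,n):
    if st[i,4]>40: print(st[i],c[i]+[235,35],onz(v,c[i]+[235,35],.153).round(4))
```

```text
jawmid [0.4421 0.1145 0.2066]
tipmid [0.4558 0.1145 0.2066]
bar [0.4155 0.1146 0.2116]
head [0.4905 0.1159 0.153 ]
[  0   5  11  44 261] [238.          66.01149425] [0.4865 0.1288 0.153 ]
[   6    6   34   38 1017] [257.53490659  59.33628319] [0.4905 0.116  0.153 ]
[38 29  9 21 97] [277.37113402  77.04123711] [0.4798 0.1028 0.153 ]
```

Emit:
send_rows([
  {"gripper": 1,"linear": [0,0.001,-0.03],"delta_rot": [0,0,0]},
  {"gripper": 1,"linear": [0,0.001,-0.055],"delta_rot": [0,0,0]},
  {"gripper": 1,"linear": [0,0.001,-0.068],"delta_rot": [0,0,0]},
  {"gripper": 1,"linear": [0,0.001,-0.073],"delta_rot": [0,0,0]},
  {"gripper": 1,"linear": [0.008,0.001,-0.073],"delta_rot": [0,0,0]},
  {"gripper": 1,"linear": [0.016,0.001,-0.073],"delta_rot": [0,0,0]},
  {"gripper": 1,"linear": [0.024,0.001,-0.073],"delta_rot": [0,0,0]},
  {"gripper": 1,"linear": [0.03,0.001,-0.073],"delta_rot": [0,0,0]},
])

```text
clock: 26.15
position: [0.4198, 0.1134, 0.1364]
ee_rot: [-0.0, 1.0, -0.002, 0.001]
contact_force: [-0.2, 0.0, -0.8]
width: 0.0184
gripper_force: 88.3
```

Run:
```python
from h import *
s=get_state();print(s["position"],s["contact_force"],s["width"])
v=grab("wrist")
D=grab("side");p=proj(D,[.47,.115,.135]).astype(int);print(p)
o=np.hstack([cv2.resize(v["px"],(512,384)),cv2.resize(D["px"][p[1]-45:p[1]+51,p[0]-35:p[0]+35],(280,384))]);cv2.imwrite("pics/w5.png",o)
```

```text
[0.41979111 0.11336259 0.13643122] [-0.16360333  0.03100668 -0.81232186] 0.018411757547397375
[295 225]
```

View pics/w5.png

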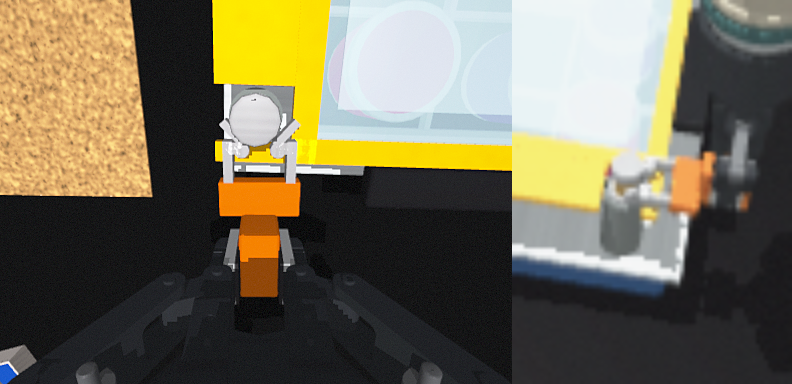

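The jaws are around the groove's front (tips (221,123),(299,123)), level between plate and head. Check the lateral offset numerically.

Run:
```python
from h import *
v=grab("wrist");s=get_state();print(s["position"])
for n,p,z in(("tips",(260,123),.134),("knobs",(262,150),.134),("bar",(259.5,195),.139)): print(n,onz(v,p,z).round(4))
g=cv2.cvtColor(v["px"][85:150,215:300],cv2.COLOR_BGR2GRAY)
c=cv2.HoughCircles(cv2.medianBlur(g,3),cv2.HOUGH_GRADIENT,1,30,param1=80,param2=15,minRadius=20,maxRadius=34)
print(c); 
for q in c[0]: print(onz(v,q[:2]+[215,85],.153).round(4))
```

```text
[0.41850842 0.1134332  0.13587612]
tips [0.4873 0.1135 0.134 ]
knobs [0.4733 0.1125 0.134 ]
bar [0.4498 0.1139 0.139 ]
[[[40.5 28.5 26.8]]]
[0.4932 0.1156 0.153 ]
```

Emit:
send_rows([
  {"gripper": 1,"linear": [0,0.002,0],"delta_rot": [0,0,0]},
  {"gripper": 1,"linear": [0.004,0.002,0],"delta_rot": [0,0,0]},
  {"gripper": 1,"linear": [0.008,0.002,0],"delta_rot": [0,0,0]},
  {"gripper": 1,"linear": [0.012,0.002,0],"delta_rot": [0,0,0]},
  {"gripper": 1,"linear": [0.016,0.002,0],"delta_rot": [0,0,0]},
  {"gripper": 1,"linear": [0.019,0.002,0],"delta_rot": [0,0,0]},
  {"gripper": 1,"linear": [0.022,0.002,0],"delta_rot": [0,0,0]},
  {"gripper": 1,"linear": [0.025,0.002,0],"delta_rot": [0,0,0]},
])

```text
clock: 27.1
position: [0.4308, 0.1153, 0.1342]
ee_rot: [0.0, 1.0, -0.002, -0.013]
contact_force: [-24.2, 0.7, 16.8]
width: 0.0188
gripper_force: 90.5
```

Emit:
send_rows([
  {"gripper": 1,"linear": [0,0,0.003],"delta_rot": [0,0,0]},
  {"gripper": 1,"linear": [0.002,0,0.004],"delta_rot": [0,0,0]},
  {"gripper": 1,"linear": [0.004,0,0.004],"delta_rot": [0,0,0]},
  {"gripper": 1,"linear": [0.005,0,0.004],"delta_rot": [0,0,0]},
])

```text
clock: 27.5
position: [0.4449, 0.1154, 0.1392]
ee_rot: [0.0, 1.0, -0.002, -0.004]
contact_force: [-9.0, 1.3, 4.7]
width: 0.0183
gripper_force: 88.9
```

Emit:
send_rows([
  {"gripper": 1,"linear": [0.002,0,-0.002],"delta_rot": [0,0,0]},
  {"gripper": 1,"linear": [0.005,0,-0.002],"delta_rot": [0,0,0]},
  {"gripper": 1,"linear": [0.005,0,-0.002],"delta_rot": [0,0,0]},
])

```text
clock: 27.8
position: [0.4451, 0.1153, 0.1363]
ee_rot: [0.0, 1.0, -0.002, -0.009]
contact_force: [-15.4, 1.3, 6.6]
width: 0.0184
gripper_force: 89.5
```

Snapped and against a hard stop. Relax, release, rise and check.

Emit:
send_rows([
  {"gripper": 1,"linear": [-0.004,0,0.001],"delta_rot": [0,0,0]},
  {"gripper": 0,"linear": [-0.006,0,0.001],"delta_rot": [0,0,0]},
  {"gripper": 0,"linear": [-0.006,0,0.001],"delta_rot": [0,0,0]},
  {"gripper": 0,"linear": [-0.006,0,0.001],"delta_rot": [0,0,0]},
  {"gripper": 0,"linear": [-0.006,0,0.02],"delta_rot": [0,0,0]},
  {"gripper": 0,"linear": [-0.006,0,0.05],"delta_rot": [0,0,0]},
  {"gripper": 0,"linear": [-0.015,0,0.08],"delta_rot": [0,0,0]},
  {"gripper": 0,"linear": [-0.03,0,0.1],"delta_rot": [0,0,0]},
])

```text
clock: 28.6
position: [0.4254, 0.1154, 0.2401]
ee_rot: [-0.0, 1.0, -0.002, 0.003]
contact_force: [0.4, -0.7, -0.2]
width: 0.0426
gripper_force: 0.0
```

Run:
```python
from h import *
v=grab("wrist");s=get_state();print(s["position"],s["contact_force"],s["width"]); cv2.imwrite("pics/w6.png",v["px"])
o=blobs(v,(4,120,80),(19,255,255),80)[1]
for t in o: print(t[0],t[1],t[2],onz(v,t[1],.145).round(4))
w=blobs(v,(0,0,150),(179,70,255),60)[1]
for t in w: print("w",t[0],t[1],t[2],onz(v,t[1],.14).round(4))
D=grab("side")
for t in blobs(D,(4,120,80),(19,255,255),10,(266,140,340,260))[1]: print("side",t[0],t[1],t[2],onz(D,t[1],.145).round(4),onz(D,t[1],.025).round(4))
```

```text
[0.42345455 0.11568564 0.2425981 ] [-1.31555418  0.32164948  1.51278238] 0.043061302171253014
25122 [95.8 83.9] [  0   0 182 176] [0.5156 0.2473 0.145 ]
2118 [259. 154.] [234 124  51  69] [0.458 0.116 0.145]
w 27356 [405.1  65.2] [297   0 215 135] [ 0.5292 -0.0021  0.14  ]
w 1374 [258.6 109.9] [236  86  47  46] [0.4948 0.1162 0.14  ]
w 61 [305.3 145.3] [284 144  42   8] [0.4646 0.0752 0.14  ]
w 197 [297.3 152.1] [280 149  38   7] [0.4585 0.082  0.14  ]
w 166 [473.9 157.9] [456 156  36   5] [ 0.4528 -0.0761  0.14  ]
w 717 [ 41.6 319.6] [  7 296  71  62] [0.2735 0.3551 0.14  ]
w 682 [362.8 361.2] [349 341  31  43] [ 0.2113 -0.0046  0.14  ]
side 107 [284.7 149.4] [279 141  12  16] [ 0.5344 -0.1945  0.145 ] [ 0.5424 -0.334   0.025 ]
side 254 [301.  225.4] [291 218  21  17] [0.454  0.1187 0.145 ] [0.4511 0.0221 0.025 ]
```

Run:
```python
from h import *
v=grab("wrist")
m,o=blobs(v,(4,120,80),(19,255,255),80,(200,80,330,230));t=o[0];x,y,w,h=t[2]
print(onz(v,(t[1][0],y),.1385),onz(v,(t[1][0],y+h),.1605),onz(v,(258.6,109.9),.153))
g=cv2.cvtColor(v["px"][70:140,215:305],cv2.COLOR_BGR2GRAY)
c=cv2.HoughCircles(cv2.medianBlur(g,3),cv2.HOUGH_GRADIENT,1,30,param1=80,param2=13,minRadius=15,maxRadius=28)
for q in c[0]: print(q,onz(v,q[:2]+[215,70],.153).round(4))
```

```text
[0.4835551  0.11593256 0.1385    ] [0.42794203 0.11607537 0.1605    ] [0.49434158 0.11651297 0.153     ]
[45.5 45.5 17.2] [0.49  0.115 0.153]
[46.5  9.5 21.6] [0.5172 0.1142 0.153 ]
```

Clip 1's bore works out at x≈0.492 against the post at 0.4905: home. Now clip 2.

Emit:
send_rows([
  {"gripper": 0,"linear": [0,-0.04,0.02],"delta_rot": [0,0,0.14]},
  {"gripper": 0,"linear": [0.01,-0.09,0.03],"delta_rot": [0,0,0.28]},
  {"gripper": 0,"linear": [0.02,-0.14,0.03],"delta_rot": [0,0,0.42]},
  {"gripper": 0,"linear": [0.03,-0.18,0.03],"delta_rot": [0,0,0.56]},
  {"gripper": 0,"linear": [0.04,-0.22,0.03],"delta_rot": [0,0,0.7]},
  {"gripper": 0,"linear": [0.05,-0.26,0.03],"delta_rot": [0,0,0.84]},
  {"gripper": 0,"linear": [0.06,-0.3,0.03],"delta_rot": [0,0,0.98]},
  {"gripper": 0,"linear": [0.07,-0.34,0.03],"delta_rot": [0,0,1.12]},
])

```text
clock: 29.55
position: [0.4935, -0.2275, 0.266]
ee_rot: [-0.0, 0.856, 0.517, -0.0]
contact_force: [0.5, 0.7, -0.7]
width: 0.0428
gripper_force: 0.0
```

Emit:
send_rows([
  {"gripper": 0,"linear": [0.01,-0.04,-0.03],"delta_rot": [0,0,0.14]},
  {"gripper": 0,"linear": [0.03,-0.08,-0.06],"delta_rot": [0,0,0.28]},
  {"gripper": 0,"linear": [0.045,-0.12,-0.09],"delta_rot": [0,0,0.42]},
  {"gripper": 0,"linear": [0.045,-0.13,-0.12],"delta_rot": [0,0,0.45]},
  {"gripper": 0,"linear": [0.045,-0.13,-0.15],"delta_rot": [0,0,0.45]},
  {"gripper": 0,"linear": [0.045,-0.13,-0.15],"delta_rot": [0,0,0.45]},
  {"gripper": 0,"linear": [0.045,-0.13,-0.15],"delta_rot": [0,0,0.45]},
])

```text
clock: 30.25
position: [0.5377, -0.3546, 0.1164]
ee_rot: [-0.001, 0.721, 0.693, -0.0]
contact_force: [-0.4, -0.0, 0.6]
width: 0.0429
gripper_force: 0.0
```

Run:
```python
from h import *
v=grab("wrist");s=get_state();print(s["position"],s["ee_rot"],s["width"]);cv2.imwrite("pics/w7.png",v["px"])
for r in clips(v): print(r)
```

```text
[ 0.53854237 -0.35497828  0.11811144] [5.80546308e-04 7.20677003e-01 6.93270733e-01 1.04139295e-04] 0.04294703726552889
{'rear': array([ 0.54491777, -0.37079806,  0.037     ]), 'bar': array([ 0.53833086, -0.33393235,  0.013     ]), 'tip': array([ 0.54411216, -0.29878028,  0.008     ]), 'yaw': np.float64(90.64089681486294), 'len': np.float64(0.07202228009749782), 'px': ((np.float64(264.0), np.int64(126)), (np.float64(268.0833333333333), np.float64(213.5)), np.int64(39), np.float64(24.0))}
```

Run:
```python
from h import *
v=grab("wrist");hsv=cv2.cvtColor(v["px"],cv2.COLOR_BGR2HSV)
H,S,V=cv2.split(hsv)
sub=(slice(85,230,5),slice(225,310,3))
for r in range(85,232,5):
    print(r,''.join('o' if (H[r,c]<33 and S[r,c]>110 and V[r,c]>60) else 'g' if (40<H[r,c]<100 and S[r,c]>50) else 'w' if V[r,c]>110 else '.' for c in range(225,312,2)))
```

```text
85 gggggggggggggggggggggggggggggggggggggggggggg
90 gggggggggggggggggggggggggggggggggggggggggggg
95 gggggggggggggggggggggggggggggggggggggggggggg
100 gggggggggggggggggggggggggggggggggggggggggggg
105 gggggggggggggggggggggggggggggggggggggggggggg
110 gggggggggggggggggggggggggwwwwggggggggggggggg
115 gggggwwwwggggggggggggggwwwwggggggggggggggggg
120 ggggggggwwwwgggggggggwwwwwwwgggggggggggggggg
125 gggggggwwwwwwwggggggwwwwwwwwwggggggggggggggg
130 gggggggwwwwwwwwggggggwwwwgwwwggggggggggggggg
135 gggggggwwwwgggggggggggggggwwwggggggggggggggg
140 gggggggwwwwgggggggggggggggwwwggggggggggggggg
145 ggggggggwwwgggggggwooooooowwwooggggggggggggg
150 gggggggooooooooooooooooooooooooggggggggggggg
155 gggggggoooooooooooooooooooooooowgggggggggggg
160 gggggggoooooooooooooooooooooooowgggggggggggg
165 ggggggg.ooooooooooooooooooooooowgggggggggggg
170 ggggggggowowggoooooooooooogggggggggggggggggg
175 ggggggggggggggoooooooooooogggggggggggggggggg
180 ggggggggggggggoooooooooooowggggggggggggggggg
185 gggggggggggggggooooooooooooggggggggggggggggg
190 gggggggggggggggooooooooooooggggggggggggggggg
195 gggggggggggggggooooooooooooggggggggggggggggg
200 ggggggggggggggggooooooooooowgggggggggggggggg
205 ggggggggggggggggoooooooooooogggggggggggggggg
210 ggggggggggggggggooooooooooowgggggggggggggggg
215 gggggggggggggggggggggggggggggggggggggggggggg
220 gggggggggggggggggggggggggggggggggggggggggggg
225 gggggggggggggggggggggggggggggggggggggggggggg
230 gggggggggggggggggggggggggggggggggggggggggggg
```

Run:
```python
from h import *
v=grab("wrist")
P={n:onz(v,p,z) for n,p,z in(("tl",(235.5,114),.008),("tr",(281,109),.008),("bl",(239.5,149),.013),("br",(287,144.5),.013),("rear",(268,213),.037),("bfront",(262,185),.037))}
for k in P: print(k,P[k].round(4))
T=(P["tl"]+P["tr"])/2;d=T-P["rear"];print(T,np.degrees(np.arctan2(d[1],d[0])),np.hypot(*d[:2]))
for a,b in(("tl","tr"),("bl","br")):
    q=P[b]-P[a];print(np.degrees(np.arctan2(q[1],q[0]))+90,np.hypot(*q[:2]))
```

```text
tl [ 0.5209 -0.2886  0.008 ]
tr [ 0.5613 -0.2859  0.008 ]
bl [ 0.5229 -0.3191  0.013 ]
br [ 0.5659 -0.3166  0.013 ]
rear [ 0.5465 -0.3725  0.037 ]
bfront [ 0.5421 -0.3462  0.037 ]
[ 0.54108838 -0.28724217  0.008     ] 93.64207147345431 0.08540100546236111
93.88900266544586 0.040481699973739425
93.26829352369428 0.04305958027051927
```

Emit:
send_rows([
  {"gripper": 0,"linear": [0.007,-0.002,-0.03],"delta_rot": [0,0,0.1]},
  {"gripper": 0,"linear": [0.007,-0.002,-0.065],"delta_rot": [0,0,0.1]},
  {"gripper": 0,"linear": [0.007,-0.002,-0.09],"delta_rot": [0,0,0.1]},
  {"gripper": 0,"linear": [0.007,-0.002,-0.103],"delta_rot": [0,0,0.1]},
  {"gripper": 0,"linear": [0.007,-0.002,-0.107],"delta_rot": [0,0,0.1]},
  {"gripper": 0,"linear": [0.007,-0.002,-0.107],"delta_rot": [0,0,0.1]},
])

```text
clock: 31.0
position: [0.5456, -0.357, 0.0117]
ee_rot: [0.001, 0.685, 0.728, 0.0]
contact_force: [-0.4, 0.4, 0.4]
width: 0.0428
gripper_force: 0.0
```

Emit:
send_rows([
  {"gripper": 1,"linear": [0,0,0],"delta_rot": [0,0,0]},
  {"gripper": 1,"linear": [0,0,0],"delta_rot": [0,0,0]},
  {"gripper": 1,"linear": [0,0,0],"delta_rot": [0,0,0]},
  {"gripper": 1,"linear": [0,0,0],"delta_rot": [0,0,0]},
  {"gripper": 1,"linear": [0,0,0],"delta_rot": [0,0,0]},
])

```text
clock: 31.5
position: [0.546, -0.3576, 0.0127]
ee_rot: [0.002, 0.685, 0.728, 0.0]
contact_force: [0.5, -0.2, 6.3]
width: 0.0185
gripper_force: 89.7
```

Emit:
send_rows([
  {"gripper": 1,"linear": [0,0,0.04],"delta_rot": [0,0,0]},
  {"gripper": 1,"linear": [0,0,0.09],"delta_rot": [0,0,0]},
  {"gripper": 1,"linear": [-0.02,0,0.13],"delta_rot": [0,0,-0.14]},
  {"gripper": 1,"linear": [-0.05,0.02,0.16],"delta_rot": [0,0,-0.28]},
  {"gripper": 1,"linear": [-0.08,0.05,0.19],"delta_rot": [0,0,-0.42]},
  {"gripper": 1,"linear": [-0.11,0.08,0.196],"delta_rot": [0,0,-0.56]},
  {"gripper": 1,"linear": [-0.13,0.11,0.196],"delta_rot": [0,0,-0.7]},
  {"gripper": 1,"linear": [-0.15,0.14,0.196],"delta_rot": [0,0,-0.84]},
])

```text
clock: 32.3
position: [0.3937, -0.2155, 0.2075]
ee_rot: [0.001, 0.924, 0.383, 0.001]
contact_force: [0.3, 0.3, -1.4]
width: 0.0181
gripper_force: 88.8
```

Emit:
send_rows([
  {"gripper": 1,"linear": [-0.01,0.03,0],"delta_rot": [0,0,-0.14]},
  {"gripper": 1,"linear": [-0.015,0.06,0],"delta_rot": [0,0,-0.28]},
  {"gripper": 1,"linear": [-0.015,0.083,0],"delta_rot": [0,0,-0.42]},
  {"gripper": 1,"linear": [-0.015,0.083,0],"delta_rot": [0,0,-0.56]},
  {"gripper": 1,"linear": [-0.015,0.083,0],"delta_rot": [0,0,-0.7]},
  {"gripper": 1,"linear": [-0.015,0.083,0],"delta_rot": [0,0,-0.79]},
  {"gripper": 1,"linear": [-0.015,0.083,0],"delta_rot": [0,0,-0.79]},
  {"gripper": 1,"linear": [-0.015,0.083,0],"delta_rot": [0,0,-0.79]},
])

```text
clock: 33.1
position: [0.3797, -0.1336, 0.2069]
ee_rot: [0.0, 1.0, 0.002, 0.0]
contact_force: [0.5, -0.2, -0.3]
width: 0.0183
gripper_force: 88.8
```

```bash
cat > m.py <<'E'
from h import *
v=grab("wrist");s=get_state();print(s["position"],s["ee_rot"].round(4),s["width"],s["gripper_force"])
z=s["position"][2]-.0097
H,S,V=cv2.split(cv2.cvtColor(v["px"],cv2.COLOR_BGR2HSV))
m,o=blobs(v,(2,120,60),(19,255,255),150,(200,130,330,300))
for t in o: print("or",t[0],t[1],t[2])
p0=proj(v,[.4815,-.1345,.153]);print("post exp",p0)
r,c=int(p0[1]),int(p0[0])
cr=v["px"][r-40:r+40,c-40:c+40];cc=cv2.HoughCircles(cv2.medianBlur(cv2.cvtColor(cr,cv2.COLOR_BGR2GRAY),3),cv2.HOUGH_GRADIENT,1,30,param1=80,param2=13,minRadius=13,maxRadius=30)
if cc is not None:
    for q in cc[0][:3]: print("circ",q,onz(v,q[:2]+[c-40,r-40],.153).round(4))
tip=proj(v,s["position"]+np.array([.058,0,-.0047]));print("jaw exp",tip)
for r in range(int(tip[1])-22,int(tip[1])+60,4):
    print(r,''.join('o' if (H[r,c]<20 and S[r,c]>110 and V[r,c]>60) else 'y' if H[r,c]<33 and S[r,c]>110 else 'w' if V[r,c]>95 else '.' for c in range(210,312,2)))
E
python3 m.py
```

```text
[ 0.37974955 -0.13359903  0.20677709] [1.0e-04 1.0e+00 1.7e-03 1.0e-04] 0.018456929093291576 88.78781318664551
or 6065 [258.5 221.7] [218 173  82 118]
post exp [262.22361004  61.43308197]
circ [44.5 45.5 24.9] [ 0.4785 -0.1373  0.153 ]
jaw exp [261.07040392 141.10908612]
119 wwwwwwwww.wwwwwwwwwwwwwwwwwwwwwwwwwww.wwwwww.......
123 .....wwwwww.....wwwwwwwwwwwwwwwwwwwwwwwwwww........
127 .......wwwwwww.....................wwwwww..........
131 .........wwwwwww.................wwwwwww...........
135 y......ww.wwwwwwww.............wwwwwwwwwww.........
139 ......wwwwwwwwwwwww...........wwwwwwwwwwwww........
143 ......wwwwwwwwwwwww..........wwwwwwwwwwwwww........
147 ......wwwwwwwwwwwww...........wwwwwwwwwwwww........
151 ......wwwww.wwwwww.............wwwww..wwwww........
155 ......wwwww...........................wwwww........
159 ......wwwwww..........................wwwww........
163 ......wwwwww.........................wwwwww........
167 ......wwwwww.........................wwwwww........
171 ......wwwwww.........................wwwww.........
175 .....oowwwwwooooooooooooooooooooooooowwwwwoo.......
179 ....ooooooooooooooooooooooooooooooooooooooooo......
183 ....ooooooooooooooooooooooooooooooooooooooooo......
187 ....ooooooooooooooooooooooooooooooooooooooooo......
191 ....ooooooooooooooooooooooooooooooooooooooooo......
195 ....yoooooooooooooooooooooooooooooooooooooooo......
199 .....oooooooooooooooooooooooooooooooooooooooo......
```

Run:
```python
from h import *
v=grab("wrist");H,S,V=cv2.split(cv2.cvtColor(v["px"],cv2.COLOR_BGR2HSV))
for r in range(24,116,4):
    print(r,''.join('y' if H[r,c]<33 and S[r,c]>110 else str(V[r,c]//28) for c in range(220,320,2)))
```

```text
24 yyyyyyyyyyyyyyyyyyyyyyyyyyyyyyyyyyyyyy000000000000
28 yyyyyyyyyyyyyyyyyyyyyyyyyyyyyyyyyyyyyy000010000001
32 yyyyyyyyyyyyyyyyyyyyyyyyyyyyyyyyyyyyy0000000000000
36 yyyyyyyyyyyyyyyyyyyyyyyyyyyyyyyyyyyyy1000000000000
40 yyyyyyyyyyyyyyyyyyyyyyyyyyyyyyyyyyyyy0000000010000
44 yyyyyyyy555555555678888854444444443yy1000010010000
48 yyyyyyyy555555588888888888855555552000000000000100
52 yyyyyyyy555557888888888888886555552000000000000000
56 yyyyyyyy555548888888888888888455551010000000000001
60 yyyyyyyy555568888888888888888655550000000100010000
64 yyyyyyyy555658888888888888888655550000000000000000
68 yyyyyyyy555547888888888888887555570010000000000000
72 yyyyyyyy555553788888888878774555550010100000000000
76 yyyyyyyy555553457877777777432899940000100110000010
80 yyyyyyyy555597223335664333327988940000000000000000
84 yyyyyyyy555599633333232333455999930010000000000000
88 yyyyyyyyyyyyyyyyyyyyyyyyyyyyyyyyyyyy01100000100100
92 yyyyyyyyyyyyyyyyyyyyyyyyyyyyyyyyyyy000000001000000
96 yyyyyyyyyyyyyyyyyyyyyyyyyyyyyyyyyyy100000100000000
100 5777yyyyyyyy99yyyyyyyyyyyyyyyyyyyyy100000001000000
104 55555555555444449655555555549889400000000000000000
108 55555555555555555455555555555555200100000000000000
112 55555555555555555555555555555555200001010000000000
```

Emit:
send_rows([
  {"gripper": 1,"linear": [0,-0.0015,-0.03],"delta_rot": [0,0,0]},
  {"gripper": 1,"linear": [0,-0.0015,-0.055],"delta_rot": [0,0,0]},
  {"gripper": 1,"linear": [0,-0.0015,-0.065],"delta_rot": [0,0,0]},
  {"gripper": 1,"linear": [0,-0.0015,-0.068],"delta_rot": [0,0,0]},
  {"gripper": 1,"linear": [0.008,-0.0015,-0.068],"delta_rot": [0,0,0]},
  {"gripper": 1,"linear": [0.016,-0.0015,-0.068],"delta_rot": [0,0,0]},
  {"gripper": 1,"linear": [0.024,-0.0015,-0.068],"delta_rot": [0,0,0]},
  {"gripper": 1,"linear": [0.03,-0.0015,-0.068],"delta_rot": [0,0,0]},
])

```text
clock: 34.0
position: [0.4116, -0.1355, 0.1394]
ee_rot: [0.001, 1.0, 0.001, 0.001]
contact_force: [-0.0, -0.5, -0.7]
width: 0.0187
gripper_force: 88.8
```

Run:
```python
from h import *
v=grab("wrist");s=get_state();print(s["position"],s["contact_force"],s["width"]);H,S,V=cv2.split(cv2.cvtColor(v["px"],cv2.COLOR_BGR2HSV))
for r in range(80,190,4):
    print(r,''.join('o' if (H[r,c]<20 and S[r,c]>110) else 'y' if H[r,c]<33 and S[r,c]>110 else str(V[r,c]//28) for c in range(206,314,2)))
```

```text
[ 0.41236858 -0.13561647  0.13931115] [ 0.61051656 -0.36126422 -0.66516444] 0.018040865392040563
80 yyyyyyyyyyyyyyyyyyyyyyyyyyyyyyyyyyyyyyyyyyyyyyyyo00000
84 yyyyyyyyyyyyyyyyyyyyyyyyyyyyyyyyyyyyyyyyyyyyyyyy000000
88 yyyyyyyyy55455555555555544445555555555444444oyyy000100
92 yyyyyyyyy555555555555666666666665555555555520000010000
96 yyyyyyyyy545445545555556578865655555555555510001000000
100 yyyyyyyyy555555555578888888888888755555555510000000000
104 yyyyyyyyy555555556888888888888888885555555500001000000
108 yyyyyyyyy555555777888888888888887777755555500001000000
112 yyyyyyyyy555554788888888888887777777775555500001000000
116 yyyyyyyy7435556788888888888888777877774796484000000100
120 yyyyyy887784347777777777777777777777777538777820000000
124 yyyyyyyy8777847777777777777777777777776787785000010000
128 yyyyyyyyy787775777777778777877777777776778700000000000
132 yyyyyyyyy547778677777777777777777777748789000000001000
136 yyyyyyyy4443377847777777777777777777557344454001000100
140 yyyyyyyy8777777778677777777777777743987777778001000000
144 yyyyyyyy8787877777784567777777663378989787778y00000010
148 yyyyyyyy7777877777778yyyyyyyyyyy8777898778878y00000000
152 yyyyyyyy777782y87887yyyyyyyyyyyyy7887oy277778y00000000
156 yyyyyyyy777783yyyyyyyyyyyyyyyyyyyyyyyyy27777yo00000000
160 yyyyyyyy877783yyyyyyyyyyyyyyyyyyyyyyyyy377779000000000
164 899999947777724455554555555555555555555377775010001100
168 998888888777729865548888888888888888945377774000010000
172 000100003777740000000000001123344667744477773o00000000
176 0100000oo77774ooooooooooooooooooooooooo47777ooo0000101
180 000110ooooooooooooooooooooooooooooooooooooooooo0000000
184 000000ooooooooooooooooooooooooooooooooooooooooo0000000
188 000000ooooooooooooooooooooooooooooooooooooooooo0000010
```

Aligned (head and jaw arms share the same centre column, ≈259 px). Push.

Emit:
send_rows([
  {"gripper": 1,"linear": [0.005,0,0],"delta_rot": [0,0,0]},
  {"gripper": 1,"linear": [0.01,0,0],"delta_rot": [0,0,0]},
  {"gripper": 1,"linear": [0.014,0,0.001],"delta_rot": [0,0,0]},
  {"gripper": 1,"linear": [0.018,0,0.002],"delta_rot": [0,0,0]},
  {"gripper": 1,"linear": [0.022,0,0.003],"delta_rot": [0,0,0]},
  {"gripper": 1,"linear": [0.025,0,0.003],"delta_rot": [0,0,0]},
  {"gripper": 1,"linear": [0.028,0,0.003],"delta_rot": [0,0,0]},
])

```text
clock: 34.75
position: [0.4343, -0.1351, 0.1409]
ee_rot: [-0.0, 1.0, 0.001, -0.004]
contact_force: [-12.2, -2.9, 5.4]
width: 0.0183
gripper_force: 89.3
```

Emit:
send_rows([
  {"gripper": 1,"linear": [0.003,0,-0.002],"delta_rot": [0,0,0]},
  {"gripper": 1,"linear": [0.006,0,-0.003],"delta_rot": [0,0,0]},
  {"gripper": 1,"linear": [0.006,0,-0.003],"delta_rot": [0,0,0]},
])

```text
clock: 35.05
position: [0.4344, -0.1341, 0.1372]
ee_rot: [-0.001, 1.0, 0.002, -0.01]
contact_force: [-19.3, -3.9, 7.0]
width: 0.0185
gripper_force: 89.8
```

Hard stop, home. Release, rise and check.

Emit:
send_rows([
  {"gripper": 1,"linear": [-0.005,0,0.002],"delta_rot": [0,0,0]},
  {"gripper": 0,"linear": [-0.008,0,0.002],"delta_rot": [0,0,0]},
  {"gripper": 0,"linear": [-0.008,0,0.002],"delta_rot": [0,0,0]},
  {"gripper": 0,"linear": [-0.008,0,0.002],"delta_rot": [0,0,0]},
  {"gripper": 0,"linear": [-0.008,0,0.02],"delta_rot": [0,0,0]},
  {"gripper": 0,"linear": [-0.008,0,0.05],"delta_rot": [0,0,0]},
  {"gripper": 0,"linear": [-0.018,0,0.08],"delta_rot": [0,0,0]},
  {"gripper": 0,"linear": [-0.03,0,0.105],"delta_rot": [0,0,0]},
])

```text
clock: 35.85
position: [0.4152, -0.1354, 0.2455]
ee_rot: [0.0, 1.0, 0.001, 0.001]
contact_force: [0.4, 0.7, 0.2]
width: 0.0424
gripper_force: 0.0
```

Run:
```python
from h import *
v=grab("wrist");s=get_state();print(s["position"],s["contact_force"],s["width"])
m,o=blobs(v,(4,120,80),(19,255,255),300,(200,80,330,230))
for t in o:
    x,y,w,h=t[2];print(t[0],t[2],onz(v,(t[1][0],y),.1385),onz(v,(t[1][0],y+h),.1605))
w=blobs(v,(0,0,150),(179,70,255),300,(200,40,330,160))[1]
for t in w: print("w",t[0],t[1],t[2],onz(v,t[1],.153).round(4))
S=grab("scene");D=grab("side")
for n,q,roi in(("s",S,(140,120,300,270)),("d",D,(230,130,330,260))):
    for t in blobs(q,(4,150,90),(16,255,255),15,roi)[1]: print(n,t[0],t[1],t[2],onz(q,t[1],.145).round(3))
o=np.hstack([cv2.resize(v["px"][60:230,170:340],(400,400)),cv2.resize(D["px"][130:260,200:330],(400,400))]);cv2.imwrite("pics/fin.png",o)
```

```text
[ 0.4149279  -0.13604315  0.24923116] [-0.06646413  0.09769419  1.05268528] 0.042399612674617296
2026 [233 122  50  67] [ 0.47367159 -0.13339737  0.1385    ] [ 0.41877131 -0.13354143  0.1605    ]
w 1694 [209.7  81. ] [200  40  21  84] [ 0.5067 -0.0954  0.153 ]
w 1331 [257.7 107.9] [234  84  47  45] [ 0.4863 -0.1336  0.153 ]
s 103 [235.  143.7] [229 135  15  19] [0.451 0.109 0.145]
s 106 [185.  196.7] [177 187  17  22] [ 0.442 -0.139  0.145]
d 137 [235.8 139.2] [230 133  14  13] [ 0.705 -0.219  0.145]
d 169 [310.2 165.5] [302 159  17  14] [ 0.445 -0.13   0.145]
d 20 [236. 162.] [230 160  12   4] [ 0.683 -0.107  0.145]
d 235 [301.3 225.3] [291 219  21  15] [0.453 0.118 0.145]
```

View pics/fin.png

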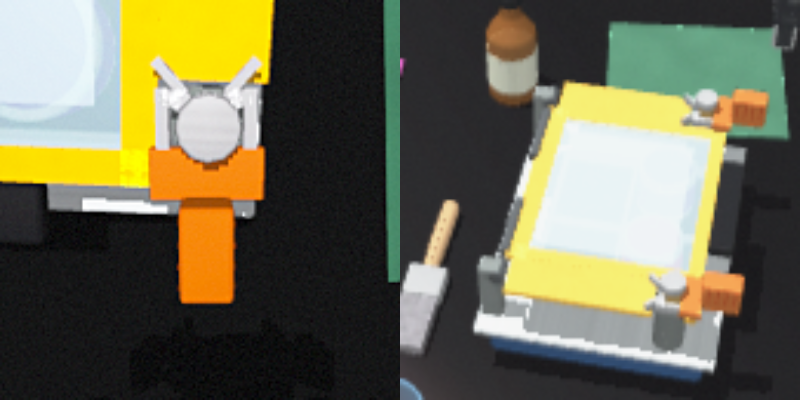

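Both clips are snapped round their posts, jaw tips behind the heads (left half (208,128) px; right half (705,100) and (672,287)), and the plate is flat. Hand in.

```bash
python3 -c "
from rig import sign_off
print(sign_off())"
```

```text
the job is handed in; nothing more can be done
None
```

The job is handed in: both tins present (pink and violet) stand upright in the two front cells, the plate was lowered gently onto its stop, and a clip is snapped home on each post, with the mug, bottle and brush left alone.

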